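# Scrub the mixing pots and bolt them into the soak tank

## Robot

A 7-joint arm with a two-finger parallel gripper is mounted at the origin on the work surface. World frame = base frame: x ahead of the robot, y to its left, z up, the work surface at z = 0. Lengths are in m, angles in degrees, forces in N, time in s.
With the tool pointing down it reaches from about 0.35 to 0.9 m from the base axis. Payload 8.1 kg.
Tool frame: the origin (TCP) lies midway between the tips of the shut fingers; the grasp point (between the pads) lies bot.hold_point_z behind it (bot.hold_point_z is the distance from the TCP to the grasp point, in m); z points along the fingers, y is the direction in which the jaws open and shut (so a half turn about z gives the same grasp; the last joint's range is limited). The gripper opens to 92 mm and grips with 3 to 60 N. Pads are 19 mm wide; open, the fingers measure 130 mm over their backs; the gripper's body (75 mm by 190 mm) begins 47 mm behind the grasp point.
Start: joints at [-79.16, 24.895, 1.432, 90.138, -0.665, 64.973, -4.303], TCP at [0.18, 0.599, 0.188] pointing down, gripper open.
Joint ranges: [-149.89, 149.89], [-25.12, 119.58], [-72.63, 75.52], [4.76, 147.25], [-75.54, 255.54], [6.69, 114.76], [-157.13, 157.13]. Speed limits (degrees/s): [127.2, 127.2, 172.46, 172.46, 180, 180, 180].

## Interface

Orientations are given as [roll, pitch, yaw] about the fixed x, y, z axes, in that order (R = Rz(yaw) Ry(pitch) Rx(roll)).
In Python, from bench import bot gives the robot as it stands. Calls block until the motion is done:
- bot.move_ptp(position, orientation): joint-space move of the TCP to a pose.
- bot.line_to(position, vel=0.15, ori=None): straight line of the TCP; ori=None keeps the orientation; vel is the mean speed in m/s.
- bot.goto_joints(angles): joint-space move.
- bot.set_gripper(opening, force=None): finger opening in m; force is the grip in N (None keeps the last); returns when the fingers have stopped.
- bot.sleep(seconds).
- bot.solve_ik(position, orientation): joint angles nearest the present ones, or None.
- bot.observe(): the state.
- bot.get_image(name): name is "side" or "top"; returns (picture, depth): 480x640x3 uint8, blue, green, red; 480x640 float32, m along the optical axis (not along the pixel's ray), 0 where there is no reading.
- bot.camera_model(name): a dict with "K" (3x3 intrinsics, pixels), "camera_from_world" (4x4, takes a point from world to camera coordinates). Camera axes: x right, y down, z forward; pixel columns grow to the right and rows downward; lengths in m; the calibration is good to about 2 mm. A picture is of the moment at which its call begins. camera_model takes no time and is no camera call.
A pose or a line that the arm cannot do raises bot.Unreachable and nothing moves.
- bot.hand_in(): hands the job in, once; it reports no verdict.
The state is a dict: "time_s": time; "qpos": joint angles; "qvel": joint speeds; "effort": joint torques, N m; "position": TCP position; "tool_rot": TCP orientation; "force": force on the tool from outside, world axes, zero at the start; "ft_torque": the same for the moment, N m; "finger_gap": finger opening in m.
Only numpy, scipy, OpenCV 4.12 (cv2) and the standard library are available. Lean on these libraries where they do the work, as an engineer would, in place of code of your own. Each camera call takes 0.05 s, during which the arm holds its last target.

## Task

Clean up after painting: with the long brush from the rack, scrub out each dirty mixing pot on the bench, the lightest colour first (white, then yellow, then blue; one may be missing), working the brush down to the bottom, up towards the rim and down to the bottom again in each. Hang the brush back in its rack by its collar, and set the pots down upright in the soak tank without dropping them in. With everything in, swing the lid shut, slide the barrel bolt fully across through the staple and turn its handle down into the notch; leave the bottle, the tape and the painted panel where they are.

Things in the scene. Friction and masses are not known exactly. Their poses are not given: they have to be found in the camera images.
- pot_white_center (a point): Centre, half-way up, of the mixing pot that held white paint: open round pot of mid-grey plastic, 80 mm high, outer diameter 62 mm (foot) to 64 mm (rim), wall 3 mm, inner floor 4 mm above its underside, 120 g, with dried white paint in a band round the outside and all over the inside. z points up out of its mouth. None if this pot is absent.
- pot_yellow_center (a point): Centre, half-way up, of the mixing pot that held yellow paint: open round pot of mid-grey plastic, 80 mm high, outer diameter 62 mm (foot) to 64 mm (rim), wall 3 mm, inner floor 4 mm above its underside, 120 g, with dried yellow paint in a band round the outside and all over the inside. z points up out of its mouth. None if this pot is absent.
- pot_blue_center (a point): Centre, half-way up, of the mixing pot that held blue paint: open round pot of mid-grey plastic, 80 mm high, outer diameter 62 mm (foot) to 64 mm (rim), wall 3 mm, inner floor 4 mm above its underside, 120 g, with dried blue paint in a band round the outside and all over the inside. z points up out of its mouth. None if this pot is absent.
- pot_white: The white pot itself (see pot_white_center); origin at the centre of its underside.
- pot_yellow: The yellow pot itself (see pot_yellow_center); origin at the centre of its underside.
- pot_blue: The blue pot itself (see pot_blue_center); origin at the centre of its underside.
- brush_handle (a point): The middle of the upright handle of the long pot brush, its grasp point: round wooden handle, 18 mm diameter, 70 mm long (35 mm above and below this point). z points from the bristles up along the handle. The brush weighs 90 g and hangs upright in its rack, bristles down.
- brush_collar (a point): The centre of the underside of the brush's round rubber collar (drip guard, 40 mm diameter, 6 mm thick), 41 mm below brush_handle. The collar rests on the rack's prongs. Below it runs a steel shaft, 9 mm diameter, 78 mm long, then the bristle head.
- brush_tip (a point): The lower end of the bristle head, on the brush's axis, 125 mm below brush_collar and 166 mm below brush_handle. The dark brown bristle head is 30 mm in diameter and 47 mm long.
- brush: The brush itself; origin at its tip, z up along the handle.
- rack_slot (a point): Fixed brush rack: where the collar's underside rests on two prongs, 150 mm above the bench; x points to the back post (30 mm behind), y left. The prongs, 18 mm apart, run to 34 mm in front of this point, where the slot opens towards -x, with 4 mm high lips at their ends; nothing stands higher.
- rack: The brush rack, origin under the slot point: white foot 130 x 100 x 8 mm, aluminium post and prongs. The bristle head does not fit between the prongs: the brush is lifted more than 6 mm and brought out forwards (along the rack's -x, 55 mm or more) with its shaft in the slot, and hung back the same way.
- tank_floor (a point): Centre of the inner floor of the fixed steel soak tank, 6 mm above the bench. x points away from the robot to the lid hinge, y left, z up. Tub inside: 150 mm (x) by 300 mm (y), walls 4 mm, rim 108 mm above the bench. In front of it, level with the rim, a grey ledge from x = -79 to -169 mm, as wide as the tub, carries the barrel bolt.
- lid (a joint): Angle of the tank lid, rad: 0 shut, 1.57 upright, 1.85 fully open; hinged along the far rim (x = +79 mm, 108 mm above the bench). Friction hinge with damper: above about 1.3 rad it stays where it is left, below that it sinks shut by itself in about 2 s. It needs less than 4 N at its edge.
- lid_edge (a point): Middle of the lid's free edge (sheet 162 mm from hinge to edge, 312 mm wide, 6 mm thick). y is the tank's y. With the lid up its outer side faces away from the robot and carries a black bar handle (y = 20 to 110 mm, 27 mm in from the edge, standing off 36 mm) and the staple; from y = -50 to +10 mm the sheet is free to be pushed.
- staple (a point): Steel loop for the bolt on the lid's outer side (18 mm wide, 24 mm high inside, 18 mm long), 13 mm in from the edge and 70 mm to the right of its middle; this point is on the bolt's line when the lid is shut.
- bolt (a joint): How far the barrel bolt is slid, m: 0 drawn back, 0.040 fully across, through the staple of the shut lid. It slides along the tank's +x with about 2 N of friction, and only with the handle raised.
- bolt_turn (a joint): Turn of the bolt's handle, rad: 0 upright, growing as it turns down to the left (the tank's +y), to 1.45, nearly flat. It stays where it is left. The barrel's slot has a notch to the left at each end: the handle turns down only with the bolt within 3 mm of fully back or fully across, and locks it there. It starts partly down in the rear notch.
- bolt_axis (a point): Fixed point on the bolt's axis where the handle stands when the bolt is drawn back: 126 mm above the bench, 18 mm above the ledge; axes are the tank's (x along the bolt towards the lid, y left, z up). The barrel's walls beside the handle rise 15 mm above this axis.
- bolt_knob (a point): Centre of the black ball, 14 mm diameter, on the end of the bolt's handle, 45 mm from the bolt's axis; the stem is round, 8 mm diameter.
- thinner: Bystander: grey bottle with an orange cap, 72 mm diameter, 190 mm high; origin under its middle.
- tape: Bystander: roll of orange masking tape lying flat on the painted panel, 72 mm diameter, 22 mm high; origin under its middle.
- panel: Bystander: dark grey painted panel lying flat, 180 x 150 x 10 mm; origin under its middle.
Not all that is in view belongs to the job. Leave any red look-alike of the pot_white alone.

How it is judged:
By the outcome, as a careful person would: the job done as asked, in the order asked, and still so for the second after the job is handed in, with the robot touching nothing.
Of pot_white, pot_yellow, pot_blue only 2 to 3 are there at a start; the rules pass over those that are not, and their reading is None.
At some moment in a run one of pot_white, pot_yellow, pot_blue may be knocked a few centimetres aside while the robot is not near it.
It also fails if it takes over 210 s, if anything falls off the work surface, if the arm or the gripper's body presses on something with over 40 N, if the wrist force passes 120 N, or if a joint passes its speed limit or range.

## Working session

There is one attempt and no reset: what is moved stays moved. The work goes in short steps, each a Python script; the robot and the scene stay as the last script left them, time stands still between calls to the robot, and variables do not carry over. Pictures are saved under pics/ and viewed, and the job is handed in when it is done.

```bash
ls; mkdir -p pics
python3 - <<'E'
from bench import bot
import cv2, numpy as np
for n in ["side","top"]:
    im,d=bot.get_image(n); cv2.imwrite(f"pics/{n}0.png",im); np.save(f"pics/{n}0_d.npy",d)
    m=bot.camera_model(n); T=np.array(m["camera_from_world"]); print(n,np.round(m["K"],1).tolist(), np.round(np.linalg.inv(T),3).tolist())
s=bot.observe(); print(s, bot.hold_point_z)
E
```

```text
pics
side [[482.2, 0.0, 320.3], [0.0, 482.2, 235.4], [0.0, 0.0, 1.0]] [[0.999, -0.042, 0.029, 0.571], [-0.05, -0.669, 0.741, -0.682], [-0.011, -0.742, -0.671, 0.856], [0.0, 0.0, 0.0, 1.0]]
top [[493.8, 0.0, 321.0], [0.0, 493.8, 243.5], [0.0, 0.0, 1.0]] [[-0.027, -0.998, 0.062, 0.539], [-1.0, 0.027, 0.001, 0.115], [-0.003, -0.062, -0.998, 1.247], [0.0, 0.0, 0.0, 1.0]]
{'time_s': 0.1, 'qpos': array([-79.16047742,  24.93064042,   1.43182248,  90.1821856 ,
        -0.6655751 ,  64.97253414,  -4.30266499]), 'qvel': array([ 0.05564737, -0.14841179, -0.00188437, -0.03359126, -0.06926194,
        0.01483891, -0.10288206]), 'effort': array([ 3.06552523e-03, -6.69115663e+01,  9.87911336e-01, -3.15143073e+01,
       -6.05863519e-02,  3.73902312e-02,  5.59284604e-05]), 'position': array([0.17970588, 0.59809799, 0.18775488]), 'tool_rot': array([-1.79923244e+02,  6.56902747e-03,  1.63276970e+02]), 'force': array([-0.1270558 , -0.00205512,  0.17236927]), 'ft_torque': array([0.00795272, 0.0326224 , 0.09757539]), 'finger_gap': 0.09214529668061573} 0.0188
```

View pics/side0.png

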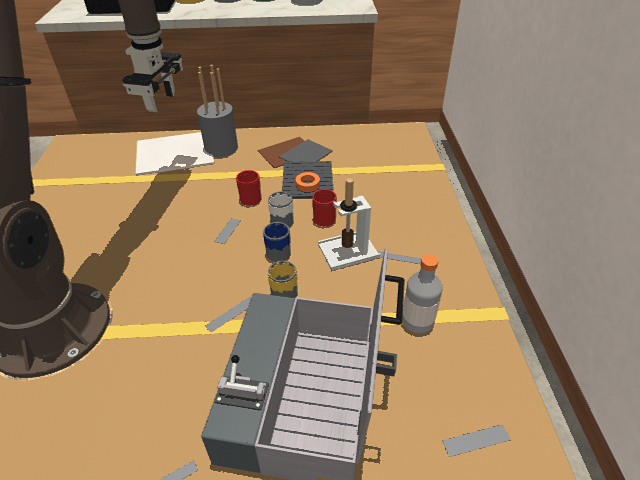

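View pics/top0.png

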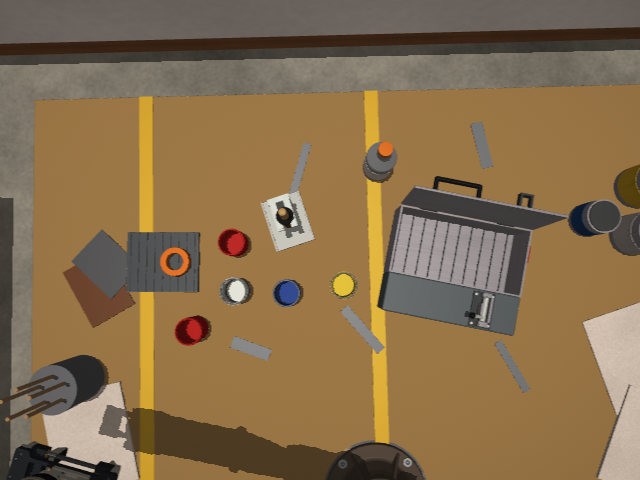

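```bash
cat > h.py <<'E'
import numpy as np, cv2, time
from bench import bot
def cloud(n,im=None,d=None):
    if im is None: im,d=bot.get_image(n)
    m=bot.camera_model(n);K=np.array(m["K"]);Ti=np.linalg.inv(np.array(m["camera_from_world"]))
    v,u=np.mgrid[0:480,0:640]
    P=np.stack([(u-K[0,2])/K[0,0]*d,(v-K[1,2])/K[1,1]*d,d],-1)
    return im,d,P@Ti[:3,:3].T+Ti[:3,3]
def fitcirc(xy):
    A=np.c_[2*xy,np.ones(len(xy))];s=np.linalg.lstsq(A,(xy**2).sum(1),rcond=None)[0]
    return s[:2],np.sqrt(s[2]+s[0]**2+s[1]**2)
def pots(n="top",cl=None):
    im,d,W=cl or cloud(n)
    hsv=cv2.cvtColor(im,cv2.COLOR_BGR2HSV)
    return im,d,W,hsv
def R(yaw): return [180,0,yaw]
E
python3 - <<'E'
from h import *
for n in ["top","side"]:
    im=cv2.imread(f"pics/{n}0.png");d=np.load(f"pics/{n}0_d.npy")
    _,_,W=cloud(n,im,d); np.save(f"pics/W_{n}.npy",W)
    # rim points z~0.08
    z=W[...,2]
    m=(np.abs(z-0.08)<0.006)&(W[...,0]>0.25)&(W[...,0]<0.75)&(W[...,1]>0.0)&(W[...,1]<0.5)&(d>0)
    k,l,st,c=cv2.connectedComponentsWithStats(m.astype(np.uint8),connectivity=8)
    for i in range(1,k):
        if st[i,4]<12: continue
        p=W[l==i]; cc,r=fitcirc(p[:,:2]); print(n,np.round(c[i]),st[i,4],np.round(cc,4),round(r,4),np.round(p[:,2].mean(),4))
    # bench check
    for (u,v) in [(60,120),(330,110),(450,430),(200,400)] if n=="top" else [(250,250),(150,300),(400,160)]: print(W[v,u].round(4))
E
```

```text
top [231. 242.] 143 [0.6214 0.3293] 0.0303 0.0791
top [344. 285.] 134 [0.5123 0.0657] 0.0302 0.0792
top [233. 291.] 143 [0.5053 0.3269] 0.0301 0.079
top [286. 293.] 139 [0.4972 0.2016] 0.0303 0.0792
top [189. 331.] 162 [0.4136 0.4329] 0.0302 0.0791
[ 9.530e-01  7.802e-01 -1.000e-04]
[9.60e-01 8.45e-02 2.00e-04]
[ 0.1468 -0.1891  0.0017]
[ 2.352e-01  4.277e-01 -1.000e-04]
side [247. 177.] 124 [0.4143 0.4325] 0.0303 0.0781
side [324. 197.] 132 [0.6223 0.3291] 0.0304 0.0784
side [280. 200.] 142 [0.5058 0.3266] 0.0305 0.0779
side [363. 227.] 49 [0.7265 0.214 ] 0.0267 0.0795
side [276. 231.] 162 [0.498  0.2011] 0.0303 0.0781
side [347. 230.] 14 [0.6711 0.1914] 0.0034 0.08
side [282. 272.] 191 [0.5135 0.0644] 0.0303 0.0783
[ 0.4251  0.2209 -0.0009]
[ 0.2021  0.068  -0.0024]
[0.8795 0.6044 0.0017]
```

Run:
```python
import cv2
im=cv2.imread("pics/top0.png"); cv2.imwrite("pics/z1.png",cv2.resize(im[165:345,370:570],None,fx=4,fy=3.3,interpolation=cv2.INTER_CUBIC)[:600,:800])
cv2.imwrite("pics/z2.png",cv2.resize(im[180:260,250:330],None,fx=7,fy=7,interpolation=cv2.INTER_CUBIC))
im=cv2.imread("pics/side0.png"); cv2.imwrite("pics/z3.png",cv2.resize(im[340:420,200:300],None,fx=7,fy=7,interpolation=cv2.INTER_CUBIC))
```

```text
(no output)
```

View zooms.

View pics/z1.png

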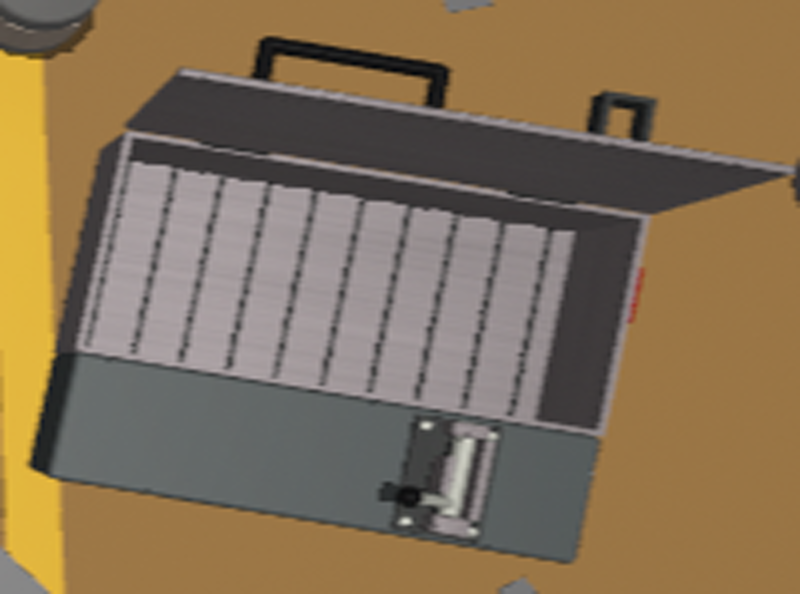

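View pics/z2.png

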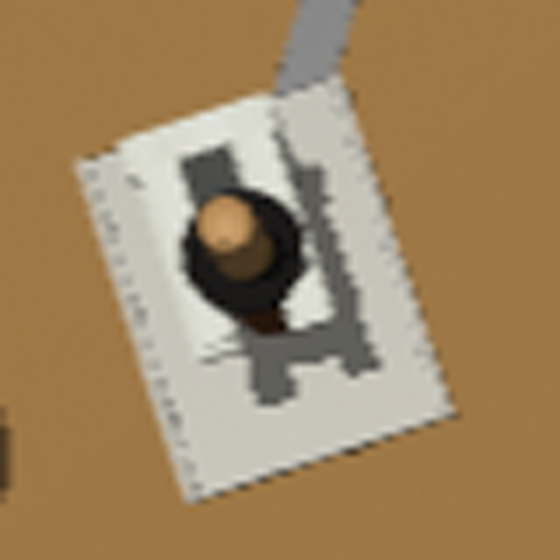

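View pics/z3.png

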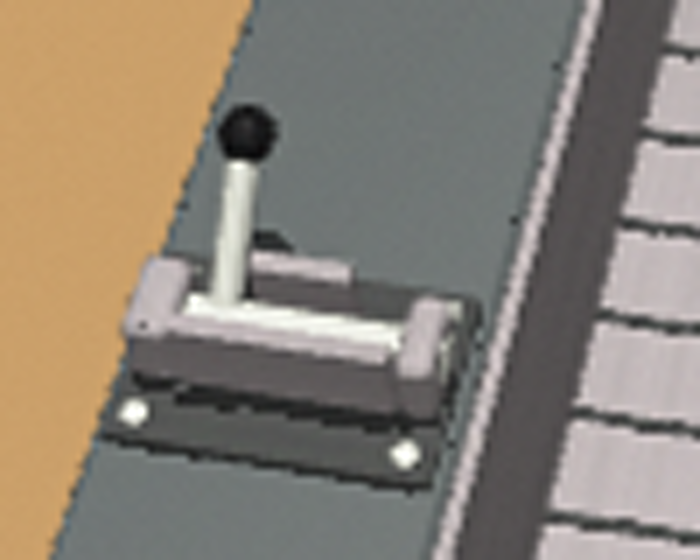

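Run:
```python
from h import *
for n in ["top","side"]:
    W=np.load(f"pics/W_{n}.npy"); x,y,z=W[...,0],W[...,1],W[...,2]
    # brush handle top / collar
    box=(x>0.58)&(x<0.76)&(y>0.12)&(y<0.27)
    for lo,hi,name in [(0.222,0.24,'handle top'),(0.165,0.222,'handle'),(0.152,0.162,'collar'),(0.138,0.15,'prong/post top'),(0.005,0.011,'foot')]:
        p=W[box&(z>lo)&(z<hi)]
        if len(p)<4: print(n,name,len(p)); continue
        print(n,name,len(p),p.mean(0).round(4))
        if name=='foot':
            r=cv2.minAreaRect((p[:,:2]*1000).astype(np.float32)); print(r)
        if name=='collar': print(fitcirc(p[:,:2]))
    # ledge
    m=(np.abs(z-0.108)<0.004)&(x>0.3)&(x<0.8)&(y<0.05)&(y>-0.45)
    k,l,st,c=cv2.connectedComponentsWithStats(m.astype(np.uint8))
    for i in range(1,k):
        if st[i,4]>150:
            p=W[l==i]; r=cv2.minAreaRect((p[:,:2]*1000).astype(np.float32)); print(n,'ledge',st[i,4],p.mean(0).round(4),r)
    m=(np.abs(z-0.006)<0.005)&(x>0.3)&(x<0.8)&(y<0.05)&(y>-0.45)
    # bolt: above 0.12
    m=(z>0.15)&(z<0.19)&(x>0.35)&(x<0.6)&(y<-0.1)&(y>-0.4); p=W[m]; 
    if len(p): print('knob',len(p),p.mean(0).round(4),p[:,2].max())
```

```text
top handle top 53 [0.6709 0.1951 0.2256]
top handle 33 [0.6662 0.1926 0.194 ]
top collar 243 [0.6725 0.1966 0.1554]
(array([0.67806302, 0.20081715]), np.float64(0.02474347404798339))
top prong/post top 172 [0.687  0.2056 0.148 ]
top foot 970 [0.6623 0.1927 0.008 ]
((666.4534301757812, 198.9619140625), (175.69573974609375, 147.54766845703125), 5.742465496063232)
top ledge 4997 [ 0.4852 -0.1747  0.1081] ((542.4934692382812, -196.3407745361328), (309.3115234375, 249.5480499267578), 77.31063079833984)
knob 38 [ 0.4406 -0.2112  0.1595] 0.1668996340210771
side handle top 34 [0.6715 0.1931 0.2255]
side handle 160 [0.6717 0.1898 0.193 ]
side collar 156 [0.6708 0.1913 0.1555]
(array([0.67215858, 0.20197783]), np.float64(0.02332555490948163))
side prong/post top 166 [0.6883 0.1949 0.1472]
side foot 943 [0.6666 0.1894 0.0082]
((673.5485229492188, 184.9622802734375), (149.89956665039062, 126.08352661132812), 15.0446195602417)
side ledge 7489 [ 0.4858 -0.199   0.1079] ((543.895263671875, -195.65699768066406), (311.6969909667969, 249.49002075195312), 77.45597839355469)
knob 73 [ 0.4422 -0.2142  0.1585] 0.16362617842686622
```

Run:
```python
from h import *
from scipy.optimize import minimize
W={n:np.load(f"pics/W_{n}.npy") for n in ("top","side")}
for n in W:
    x,y,z=np.moveaxis(W[n],-1,0)
    m=(abs(z-0.008)<0.0025)&(np.hypot(x-.665,y-.193)<0.095)
    p=W[n][m][:,:2]
    k,l,st,c=cv2.connectedComponentsWithStats(m.astype(np.uint8));i=1+np.argmax(st[1:,4]);p=W[n][l==i][:,:2]
    # tightest rectangle trimming: use min over angle of quantile extents
    best=None
    for a in np.arange(5,35,.25):
        t=np.radians(a);e=np.array([[np.cos(t),np.sin(t)],[-np.sin(t),np.cos(t)]])
        q=p@e.T; lo=np.quantile(q,.01,0);hi=np.quantile(q,.99,0);A=np.prod(hi-lo)
        if best is None or A<best[0]: best=(A,a,hi-lo,((lo+hi)/2)@e)
    print(n,'foot',best)
    # tank: rim+ledge rectangle
    best=None
    m=(abs(z-0.108)<0.003)&(x>.35)&(x<.75)&(y<0.03)&(y>-.42)
    k,l,st,c=cv2.connectedComponentsWithStats(m.astype(np.uint8),connectivity=8)
    p=np.concatenate([W[n][l==i] for i in range(1,k) if st[i,4]>150])[:,:2]
    for a in np.arange(-20,-5,.1):
        t=np.radians(a);e=np.array([[np.cos(t),np.sin(t)],[-np.sin(t),np.cos(t)]])
        q=p@e.T; lo=np.quantile(q,.003,0);hi=np.quantile(q,.997,0);A=np.prod(hi-lo)
        if best is None or A<best[0]: best=(A,a,hi-lo,((lo+hi)/2)@e,lo,hi)
    print(n,'tank',best)
a=np.radians(-12.5);e=np.array([[np.cos(a),np.sin(a)],[-np.sin(a),np.cos(a)]])
O=np.array([.5432,-.196])+.045*e[0]; print('O',O)
for n in W:
    T=np.concatenate([(W[n][...,:2]-O)@e.T,W[n][...,2:]],-1)
    x,y,z=np.moveaxis(T,-1,0)
    m=(z>.115)&(x<-.075)&(x>-.18)&(abs(y)<.14); q=T[m]
    for lo in np.arange(.115,.17,.006):
        s=q[(q[:,2]>=lo)&(q[:,2]<lo+.006)]
        if len(s): print(n,round(lo,3),len(s),s.min(0).round(3),s.max(0).round(3),s.mean(0).round(4))
    m=(z>.12)&(x>.06)&(x<.17)&(abs(y)<.16); q=T[m]
    for lo in np.arange(.12,.29,.02):
        s=q[(q[:,2]>=lo)&(q[:,2]<lo+.02)]
        if len(s): print(n,'lid',round(lo,3),len(s),np.quantile(s[:,0],[0,.1,.5,.9,1]).round(3))
```

```text
top foot (np.float64(0.011647436644663974), np.float64(17.25), array([0.12695708, 0.0917431 ]), array([0.67463199, 0.19895306]))
top tank (np.float64(0.06752238858072132), np.float64(-12.799999999999898), array([0.2207902 , 0.30582149]), array([ 0.52946084, -0.19199534]), array([ 0.44844458, -0.22283362]), array([0.66923478, 0.08298786]))
side foot (np.float64(0.012202228696796104), np.float64(21.0), array([0.12670882, 0.09630134]), array([0.67406192, 0.20099229]))
side tank (np.float64(0.07585481884388973), np.float64(-12.599999999999895), array([0.24625632, 0.30803197]), array([ 0.54354885, -0.19577947]), array([ 0.45003824, -0.22650894]), array([0.69629456, 0.08152302]))
O [ 0.58713332 -0.20573978]
top 0.115 51 [-0.164 -0.091  0.115] [-0.087  0.053  0.121] [-0.1243 -0.0557  0.1166]
top 0.121 39 [-0.163 -0.078  0.121] [-0.086 -0.056  0.127] [-0.1262 -0.0667  0.1245]
top 0.127 124 [-0.163 -0.08   0.128] [-0.087 -0.057  0.133] [-0.1226 -0.069   0.1309]
top 0.133 152 [-0.164 -0.082  0.133] [-0.088 -0.057  0.139] [-0.1279 -0.0693  0.1358]
top 0.139 88 [-0.156 -0.083  0.139] [-0.091 -0.
[... 1241 characters left out ...]
136 -0.044  0.151] [-0.14   -0.0488  0.1481]
side 0.151 21 [-0.144 -0.049  0.151] [-0.135 -0.037  0.157] [-0.1391 -0.0437  0.1542]
side 0.157 45 [-0.147 -0.043  0.157] [-0.133 -0.031  0.163] [-0.1398 -0.0378  0.1604]
side 0.163 5 [-0.144 -0.039  0.163] [-0.138 -0.033  0.164] [-0.1413 -0.0366  0.1634]
side lid 0.12 122 [0.079 0.079 0.08  0.082 0.085]
side lid 0.14 120 [0.08  0.081 0.081 0.083 0.086]
side lid 0.16 129 [0.081 0.082 0.083 0.085 0.088]
side lid 0.18 132 [0.083 0.083 0.084 0.086 0.089]
side lid 0.2 147 [0.084 0.084 0.085 0.087 0.09 ]
side lid 0.22 158 [0.085 0.086 0.086 0.09  0.128]
side lid 0.24 810 [0.086 0.087 0.111 0.125 0.128]
side lid 0.26 938 [0.088 0.089 0.092 0.111 0.122]
```

Run:
```python
from h import *
from scipy.optimize import minimize
# render model foot-top rectangle to mask in both cams, compare w/ bright white mask -> IoU optimise
ims={n:cv2.imread(f"pics/{n}0.png") for n in("top","side")}
W={n:np.load(f"pics/W_{n}.npy") for n in("top","side")}
def proj(n,P):
    m=bot.camera_model(n);K=np.array(m["K"]);T=np.array(m["camera_from_world"])
    q=P@T[:3,:3].T+T[:3,3];q=q@K.T;return q[:,:2]/q[:,2:]
for n in W:
    x,y,z=np.moveaxis(W[n],-1,0)
    m=((z>0.0045)&(np.hypot(x-.67,y-.197)<0.11)).astype(np.uint8)
    k,l,st,c=cv2.connectedComponentsWithStats(((z>0.0045)&(z<.02)).astype(np.uint8)*(np.hypot(x-.67,y-.197)<0.11))
    i=1+np.argmax(st[1:,4]); mk=(l==i).astype(np.uint8); pts=np.argwhere(mk)[:,::-1]
    vs=W[n][mk>0]
    def cost(p):
        cx,cy,a=p;ca,sa=np.cos(a),np.sin(a)
        d=vs[:,:2]-[cx,cy];u=d@[ca,sa];v=d@[-sa,ca]
        out=np.maximum(abs(u)-.065,0)+np.maximum(abs(v)-.05,0)
        return out.sum()*1000
    for s in (.065,):
        b=min((minimize(cost,[.672,.199,np.radians(a0)],method="Nelder-Mead",options=dict(xatol=1e-5,fatol=1e-4)) for a0 in(14,17,20,23)),key=lambda r:r.fun)
        print(n,b.x[:2].round(4),np.degrees(b.x[2]).round(2),b.fun,len(vs))
        for a in range(12,26): 
            r=minimize(lambda q:cost([q[0],q[1],np.radians(a)]),b.x[:2],method="Nelder-Mead"); print(a,round(r.fun,1),end='; ')
    print()
```

```text
top [0.6755 0.1991] 17.06 8.273799231966256 1280
12 159.8; 13 107.8; 14 66.6; 15 36.8; 16 16.7; 17 8.3; 18 15.9; 19 35.4; 20 65.7; 21 107.1; 22 158.7; 23 218.3; 24 285.3; 25 358.0; 
side [0.6765 0.1983] 16.5 46.71421936469168 1195
12 143.0; 13 109.7; 14 81.1; 15 60.2; 16 48.5; 17 49.0; 18 64.3; 19 98.4; 20 143.8; 21 201.3; 22 269.0; 23 345.3; 24 424.8; 25 507.8;
```

```bash
cat >> h.py <<'E'
def ikbest(pos,yaw):
    q0=np.array(bot.observe()["qpos"]);c=[]
    for y in (yaw,yaw+180,yaw-180):
        y=(y+180)%360-180
        q=bot.solve_ik(list(pos),[180,0,y])
        if q is not None: c.append((np.abs(np.array(q)-q0).max(),y,np.array(q)))
    c.sort(key=lambda t:t[0]); return c[0] if c else None
def go(pos,yaw):
    b=ikbest(pos,yaw); bot.move_ptp(list(pos),[180,0,b[1]]); return b[1]
def st():
    s=bot.observe(); print("t%.1f"%s["time_s"],s["position"].round(4),s["tool_rot"].round(1),"F",s["force"].round(1),"gap",round(s["finger_gap"],4),"q",s["qpos"].round(0)); return s
def shot(n,name):
    im,d=bot.get_image(n); cv2.imwrite(f"pics/{name}.png",im); return im,d
def findpots(n="top"):
    """rim circles with colour of the inside"""
    im,d,W=cloud(n); z=W[...,2]; out=[]
    m=(np.abs(z-0.079)<0.006)&(W[...,0]>0.25)&(W[...,0]<0.85)&(W[...,1]>-0.06)&(W[...,1]<0.6)&(d>0)
    k,l,s,c=cv2.connectedComponentsWithStats(m.astype(np.uint8),connectivity=8)
    hsv=cv2.cvtColor(im,cv2.COLOR_BGR2HSV)
    for i in range(1,k):
        if s[i,4]<40: continue
        p=W[l==i]; cc,r=fitcirc(p[:,:2])
        if abs(r-.0303)>.003: continue
        inn=(np.hypot(W[...,0]-cc[0],W[...,1]-cc[1])<.026)&(z<.07)&(z>0)
        h=np.median(hsv[inn],0) if inn.sum()>10 else np.zeros(3)
        col='white' if h[1]<70 else 'yellow' if 15<h[0]<40 else 'blue' if 95<h[0]<140 else 'red'
        out.append((col,cc.round(4),round(r,4),int(s[i,4])))
    return out
E
python3 - <<'E'
from h import *
t=np.radians(17);o=np.array([np.cos(t),np.sin(t)])
b=np.array([.6712,.1945])
print(findpots("top"),findpots("side"))
y=go([.55,.25,.30],17);st()
bot.set_gripper(.06)
bot.move_ptp([b[0],b[1],.26],[180,0,y]);st()
bot.line_to([b[0],b[1],.172],.15)
st();bot.set_gripper(0.0,25);st()
shot("side","g1");
E
```

```text
[('red', array([0.6214, 0.3292]), np.float64(0.0303), 151), ('yellow', array([0.5124, 0.0656]), np.float64(0.0302), 144), ('white', array([0.5052, 0.327 ]), np.float64(0.0302), 152), ('blue', array([0.4972, 0.2014]), np.float64(0.0303), 152), ('red', array([0.4137, 0.4329]), np.float64(0.0302), 169)] [('red', array([0.4143, 0.4327]), np.float64(0.0307), 131), ('red', array([0.6224, 0.3289]), np.float64(0.0305), 150), ('white', array([0.5061, 0.3263]), np.float64(0.0305), 159), ('white', array([0.4982, 0.2008]), np.float64(0.0303), 185), ('white', array([0.5136, 0.0644]), np.float64(0.0301), 215), ('white', array([ 0.8018, -0.0315]), np.float64(0.0292), 54)]
t2.1 [0.5494 0.2513 0.2996] [-180.     0.    17.2] F [ 0.1  0.8 -0.5] gap 0.0921 q [-57.  22.  41.  85. -14.  78. -89.]
t3.4 [0.6715 0.1938 0.2593] [1.80e+02 1.00e-01 1.69e+01] F [-0.3  0.9  0.1] gap 0.0602 q [-43.  33.  40.  74. -21.  80. -77.]
t4.2 [0.6716 0.195  0.1733] [-1.8e+02 -1.0e-01  1.7e+01] F [0.2 0.2 0.3] gap 0.06 q [-43.  36.  39.  82. -23.  70. -75.]
t4.9 [0.6711 0.1945 0.1719] [-180.    0.   17.] F [-0.1 -0.1 -0.7] gap 0.0176 q [-43.  36.  39.  82. -23.  70. -75.]
```

Run:
```python
from h import *
t=np.radians(17);o=np.array([np.cos(t),np.sin(t)])
b=np.array([.6711,.1945])
bot.line_to([*b,.19],.1);st()
p=b-.068*o
bot.line_to([*p,.19],.12);st()
bot.line_to([*p,.27],.2);st()
im,d=bot.get_image("side");cv2.imwrite("pics/g2.png",im[100:400,150:550])
```

```text
t5.3 [0.6716 0.1944 0.1907] [ 1.8e+02 -1.0e-01  1.7e+01] F [ 0.2 -0.2 -1.1] gap 0.0168 q [-43.  36.  39.  80. -23.  72. -75.]
t6.0 [0.6065 0.1751 0.19  ] [-180.   -0.   17.] F [ 0.4  0.3 -1. ] gap 0.0171 q [-47.  29.  41.  91. -20.  67. -75.]
t6.5 [0.6063 0.1747 0.2695] [180.   0.  17.] F [ 0.1  1.1 -1.5] gap 0.0173 q [-48.  26.  42.  84. -18.  76. -78.]
```

View pics/g2.png

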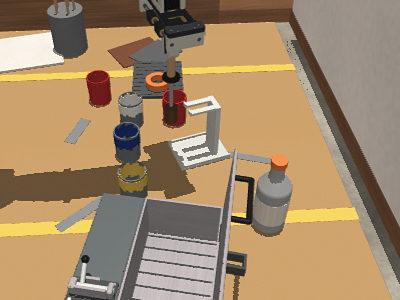

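Run:
```python
from h import *
s=st(); p=s["position"]
for n in("side","top"):
    im,d,W=cloud(n); x,y,z=np.moveaxis(W,-1,0)
    m=(np.hypot(x-p[0],y-p[1])<.035)&(z>.09)&(z<.30)
    q=W[m]
    for lo in np.arange(.1,.30,.012):
        r=q[(q[:,2]>=lo)&(q[:,2]<lo+.012)]
        if len(r)>3: print(n,round(lo,3),len(r),r.mean(0).round(4),r[:,2].min().round(4))
```

```text
t6.6 [0.6057 0.1747 0.2687] [1.8e+02 1.0e-01 1.7e+01] F [-1.4  1.  -1.6] gap 0.0173 q [-48.  26.  42.  85. -18.  76. -78.]
side 0.124 40 [0.6055 0.1672 0.1318] 0.1268
side 0.136 45 [0.6056 0.1679 0.1421] 0.1364
side 0.148 50 [0.606  0.1673 0.1543] 0.1482
side 0.16 89 [0.6063 0.1725 0.1671] 0.1605
side 0.172 17 [0.6065 0.1733 0.1767] 0.172
side 0.184 19 [0.6061 0.1732 0.1901] 0.1841
side 0.196 17 [0.6069 0.1737 0.2023] 0.1962
side 0.208 18 [0.6064 0.1728 0.2149] 0.2081
side 0.22 16 [0.6068 0.1726 0.2268] 0.2205
side 0.232 5 [0.607  0.1718 0.2342] 0.2324
side 0.244 141 [0.6066 0.1687 0.2525] 0.2451
side 0.256 37 [0.6073 0.1683 0.2622] 0.2561
side 0.268 36 [0.6071 0.1687 0.2739] 0.2686
side 0.28 38 [0.6073 0.168  0.286 ] 0.2802
side 0.292 25 [0.6067 0.1675 0.296 ] 0.2921
```

```bash
cat >> h.py <<'E'
def scrub(c,yaw=17,up=.212,lo=.1525):
    c=np.array(c)
    bot.line_to([*c,.27],.25);st()
    bot.line_to([*c,.175],.2)
    for k in range(2):
        bot.line_to([*c,.160],.1); s=st()
        z=.160
        while z>lo+1e-6:
            z=max(lo,z-.0025); bot.line_to([*c,z],.04); F=bot.observe()["force"][2]
            if F>s["force"][2]+4: print("contact",z,F); break
        bot.sleep(.15);st()
        if k==0:
            for r in (1,): pass
            bot.line_to([*c,up],.12); bot.sleep(.1); st()
    bot.line_to([*c,.27],.2)
def colour_pots():
    P=findpots("top"); print(P); return {a:b for a,b,_,_ in P if a!='red'}
E
python3 - <<'E'
from h import *
go([.6057,.1747,.27],17)
P=colour_pots()
c=np.array(P.get('white',[.5052,.327]))+[.0005,-.0003]
scrub(c); st()
print(findpots("top"))
shot("side","s1")
E
```

```text
[('yellow', array([0.5122, 0.0655]), np.float64(0.0302), 147), ('white', array([0.5054, 0.3273]), np.float64(0.0299), 67), ('red', array([0.4137, 0.433 ]), np.float64(0.0301), 165)]
t7.9 [0.5069 0.3252 0.2702] [179.9  -0.   16.9] F [ 0.6 -0.3 -1.4] gap 0.0171 q [-66.  22.  41.  89. -15.  75. -96.]
t8.8 [0.5061 0.327  0.1606] [-180.   -0.   17.] F [ 1.   0.6 -1. ] gap 0.0173 q [-64.  27.  39.  98. -19.  62. -93.]
t9.7 [0.5059 0.327  0.1525] [180.   0.  17.] F [ 0.4  0.2 -0.9] gap 0.0169 q [-64.  28.  39.  98. -19.  61. -92.]
t10.4 [0.5052 0.3268 0.211 ] [1.8e+02 1.0e-01 1.7e+01] F [-0.5 -0.9 -1.2] gap 0.0171 q [-66.  25.  40.  94. -17.  68. -94.]
t11.1 [0.5062 0.327  0.1603] [180.  -0.  17.] F [-0.7  0.4 -0.5] gap 0.0173 q [-64.  27.  39.  98. -19.  62. -93.]
t12.0 [0.5059 0.327  0.1525] [-180.   -0.   17.] F [ 0.1 -0.2 -0.7] gap 0.0171 q [-64.  28.  39.  98. -19.  61. -92.]
t12.8 [0.5053 0.3269 0.269 ] [1.8e+02 1.0e-01 1.7e+01] F [-0.9  0.2 -1.5] gap 0.0173 q [-66.  22.  41.  89. -15.  75. -96.]
[('red', array([0.6215, 0.329 ]), np.float64(0.0302), 154), ('yellow', array([0.5123, 0.0656]), np.float64(0.0301), 144), ('blue', array([0.4971, 0.2015]), np.float64(0.0302), 150)]
```

View pics/s1.png

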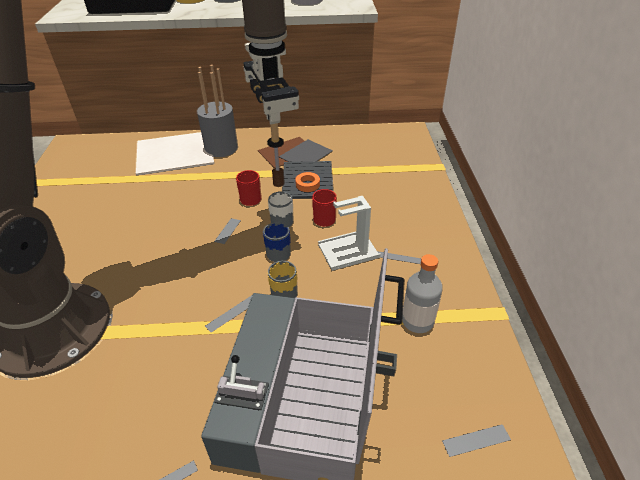

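Run:
```python
from h import *
scrub(np.array([.5055,.3268]),lo=.146)
P=findpots("top");print(P)
c=[b for a,b,_,_ in P if a=='yellow'][0]+[.0005,-.0005]
scrub(c,lo=.1485)
P=findpots("side");print(P)
P=findpots("top");print(P)
shot("side","s2");st()
```

```text
t13.1 [0.5053 0.3266 0.2694] [1.8e+02 1.0e-01 1.7e+01] F [-0.2 -0.3 -1.2] gap 0.017 q [-66.  22.  41.  89. -15.  75. -96.]
t14.0 [0.5057 0.3269 0.1606] [-180.   -0.   17.] F [ 0.3 -0.2 -0.7] gap 0.0173 q [-64.  27.  39.  98. -19.  62. -93.]
contact 0.15 4.17981079372938
t15.2 [0.5061 0.3271 0.1506] [-1.8e+02 -1.0e-01  1.7e+01] F [1.  0.4 6.1] gap 0.0168 q [-64.  28.  39.  99. -20.  60. -92.]
t15.9 [0.5048 0.3265 0.2109] [1.8e+02 1.0e-01 1.7e+01] F [ 0.1 -0.6 -1.1] gap 0.017 q [-66.  25.  40.  94. -17.  68. -94.]
t16.6 [0.5058 0.3268 0.1602] [180.  -0.  17.] F [-0.8 -0.8 -0.5] gap 0.0172 q [-64.  27.  39.  98. -19.  62. -93.]
contact 0.15 4.098381890874881
t17.8 [0.5061 0.3271 0.1506] [-1.8e+02 -1.0e-01  1.7e+01] F [0.6 0.2 5.1] gap 0.0172 q [-64.  28.  39.  99. -20.  60. -92.]
[('red', array([0.6214, 0.3291]), np.float64(0.0302), 153), ('yellow', array([0.5122, 0.0655]), np.float64(0.0302), 140), ('blue', array([0.4972, 0.2014]), np.float64(0.0302), 150)]
t19.8 [0.5125 0.0663 0.2697] [-180.     0.    17.1] F [-0.1  0.6 -1.1] gap 0.0174 q [-51.  13.  47. 100. -10.  71. -74.]
t20.7 [0.
[... 693 characters left out ...]
4324]), np.float64(0.0306), 137), ('red', array([0.6225, 0.329 ]), np.float64(0.0303), 154), ('white', array([0.505 , 0.3268]), np.float64(0.0314), 65), ('white', array([0.4652, 0.1996]), np.float64(0.0304), 177), ('white', array([0.5136, 0.0643]), np.float64(0.0303), 213), ('white', array([ 0.8051, -0.0303]), np.float64(0.0324), 52)]
[('red', array([0.6214, 0.3291]), np.float64(0.0302), 155), ('white', array([0.5052, 0.3268]), np.float64(0.0303), 156), ('blue', array([0.4644, 0.2004]), np.float64(0.0301), 131), ('red', array([0.4138, 0.4329]), np.float64(0.0301), 168)]
t25.3 [0.5118 0.0649 0.2686] [1.8e+02 1.0e-01 1.7e+01] F [-0.5  0.1 -1.5] gap 0.0169 q [-51.  13.  47. 101. -10.  71. -74.]
```

View pics/s2.png

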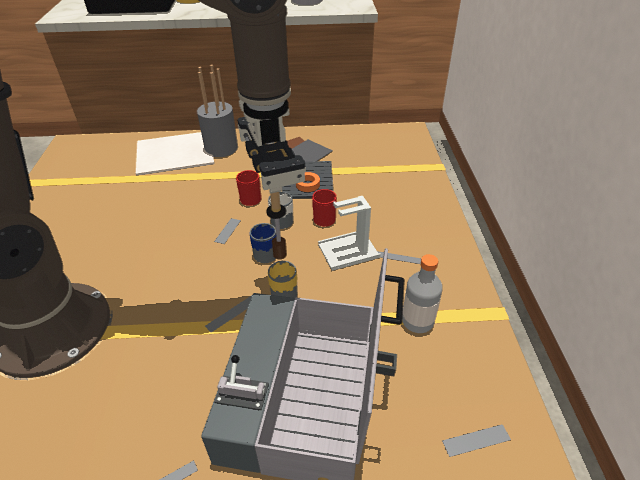

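Run:
```python
from h import *
P=findpots("top");print(P)
c=[b for a,b,_,_ in P if a=='blue'][0]+[.0005,-.0005]
scrub(c,lo=.1485)
t=np.radians(17);o=np.array([np.cos(t),np.sin(t)])
b=np.array([.6711,.1945]);p=b-.068*o
bot.line_to([*p,.27],.25);bot.line_to([*p,.190],.2);st()
shot("side","h1");
s=st();print(findpots("top"))
im,d,W=cloud("side"); x,y,z=np.moveaxis(W,-1,0)
for lo in (.07,.09,.11,.13,.168):
    r=W[(np.hypot(x-p[0],y-p[1])<.03)&(z>lo)&(z<lo+.012)]; print(lo,len(r),r.mean(0).round(4) if len(r) else '')
```

```text
[('red', array([0.6215, 0.3291]), np.float64(0.0302), 152), ('white', array([0.5052, 0.3269]), np.float64(0.0302), 152), ('blue', array([0.4646, 0.2004]), np.float64(0.0301), 124), ('red', array([0.4138, 0.4329]), np.float64(0.0301), 174)]
t26.1 [0.4652 0.1992 0.2698] [180.   0.  17.] F [ 0.5 -0.2 -1.7] gap 0.0171 q [-65.  11.  43. 102.  -8.  70. -92.]
t27.0 [0.4654 0.1999 0.1607] [-180.   -0.   17.] F [-0.2  0.2 -0.6] gap 0.017 q [-61.  18.  41. 111. -14.  56. -87.]
contact 0.15 4.432995725137728
t28.2 [0.4658 0.2002 0.1505] [-1.8e+02 -1.0e-01  1.7e+01] F [-0.9  0.7  4.2] gap 0.0174 q [-61.  18.  41. 112. -15.  55. -86.]
t28.9 [0.4644 0.1997 0.2111] [1.8e+02 1.0e-01 1.7e+01] F [-0.8  0.1 -1.6] gap 0.0172 q [-63.  14.  43. 107. -11.  63. -90.]
t29.6 [0.4654 0.1998 0.1602] [180.  -0.  17.] F [-1.1  0.9 -1. ] gap 0.0172 q [-61.  18.  41. 111. -14.  56. -87.]
contact 0.15 4.306413221303472
t30.8 [0.4656 0.2003 0.1504] [-1.8e+02 -1.0e-01  1.7e+01] F [0.1 0.4 4.8] gap 0.017 q [-61.  18.  41. 112. -15.  55. -86.]
t32.8 [0.6058 0.1752 0.191 ] [-180.   -0.   17.] F [-0.1  0.5  0.6] gap 0.0173 q [-48.  29.  41.  91. -20.  67. -75.]
t32.8 [0.6065 0.1751 0.1917] [-1.8e+02 -1.0e-01  1.7e+01] F [-0.  -0.4 -0.3] gap 0.0172 q [-48.  29.  41.  91. -20.  67. -75.]
[('red', array([0.6214, 0.3294]), np.float64(0.0301), 82), ('yellow', array([0.5122, 0.0656]), np.float64(0.0302), 147), ('white', array([0.5052, 0.3272]), np.float64(0.03), 87), ('red', array([0.4138, 0.433 ]), np.float64(0.0301), 174)]
0.07 47 [0.6077 0.1666 0.0762]
0.09 62 [0.6077 0.1743 0.0929]
0.11 16 [0.6079 0.1731 0.1162]
0.13 14 [0.6078 0.1733 0.136 ]
0.168 136 [0.6079 0.1683 0.176 ]
```

View pics/h1.png

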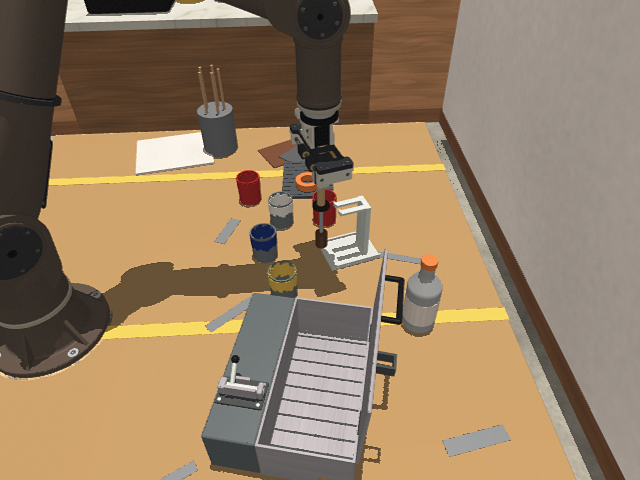

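Brush is vertical in front of the slot (pixel 321,205). Hang it back.

Run:
```python
from h import *
b=np.array([.6711,.1945])
bot.line_to([*b,.190],.1);st()
bot.line_to([*b,.177],.06);st()
z=.177
while z>.168:
    z-=.001; bot.line_to([*b,z],.03); F=bot.observe()["force"][2]
    if F>2.5: break
print("z",z,F)
bot.set_gripper(.05);bot.sleep(.2);st()
bot.line_to([*b,.27],.2)
for n in("side","top"):
    im,d,W=cloud(n); cv2.imwrite(f"pics/hang_{n}.png",im); x,y,z=np.moveaxis(W,-1,0)
    bx=np.hypot(x-b[0],y-b[1])<.03
    for lo,hi in[(.02,.06),(.08,.13),(.152,.162),(.165,.222),(.222,.24)]:
        r=W[bx&(z>lo)&(z<hi)]; print(n,lo,len(r),r.mean(0).round(4) if len(r) else '')
```

```text
t33.8 [0.6708 0.1942 0.19  ] [180.   0.  17.] F [ 0.7 -0.7 -1.1] gap 0.0173 q [-44.  36.  40.  81. -23.  72. -75.]
t34.1 [0.6704 0.1946 0.1764] [-1.8e+02  1.0e-01  1.7e+01] F [-0.5  0.4 -0.8] gap 0.017 q [-43.  36.  40.  82. -24.  71. -74.]
z 0.17099999999999999 4.4442486374391095
t36.6 [0.6711 0.1945 0.171 ] [180.  -0.  17.] F [ 0.2  1.  -0.8] gap 0.0501 q [-43.  37.  40.  82. -24.  70. -74.]
side 0.02 104 [0.6719 0.1859 0.0439]
side 0.08 54 [0.6723 0.1922 0.1048]
side 0.152 129 [0.6708 0.1885 0.1558]
side 0.165 156 [0.6719 0.1887 0.1944]
side 0.222 32 [0.672  0.1922 0.2253]
top 0.02 0 
top 0.08 0 
top 0.152 0 
top 0.165 0 
top 0.222 0
```

View pics/hang_side.png

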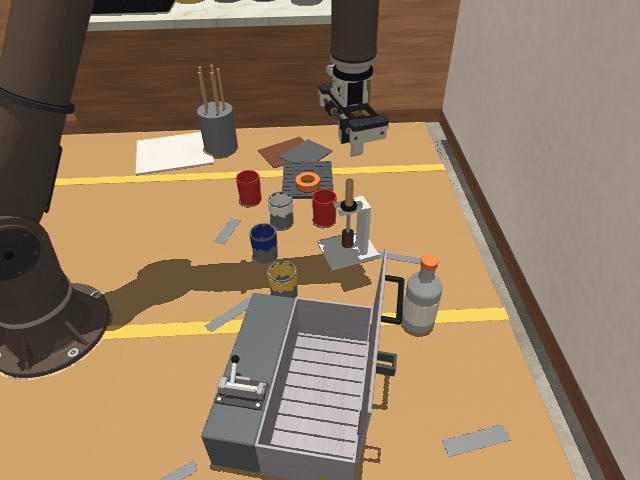

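```bash
cat >> h.py <<'E'
TY=-12.6; _a=np.radians(TY); EX=np.array([np.cos(_a),np.sin(_a)]);EY=np.array([-np.sin(_a),np.cos(_a)]); TO=np.array([.5872,-.2058])
def tk(x,y): return TO+x*EX+y*EY
def place(col,default,loc,gyaw):
    P=findpots("top");print(P)
    m=[b for a,b,_,_ in P if a==col]
    c=(m[0] if m else np.array(default))+[.0005,-.0005]
    print(col,c)
    y=go([*c,.18],gyaw); bot.set_gripper(.09)
    bot.line_to([*c,.043],.15)
    bot.set_gripper(0.0,20); s=st()
    if s["finger_gap"]<.055: print("MISSED"); return
    bot.line_to([*c,.26],.2)
    T=tk(*loc)
    ys=[(q+180)%360-180 for q in(TY,TY+180)]; ty=min(ys,key=lambda q:abs((q-y+180)%360-180))
    if abs(ty-y)>2 or True: bot.line_to([*T,.26],.22,[180,0,ty])
    st()
    bot.line_to([*T,.075],.15); bot.line_to([*T,.054],.06); f0=bot.observe()["force"][2]; z=.054
    while z>.045:
        z-=.001; bot.line_to([*T,z],.03); F=bot.observe()["force"][2]
        if F>f0+2: break
    print("down",z,f0,F)
    bot.set_gripper(.076); bot.sleep(.15); st()
    bot.line_to([*T,.20],.15)
    st()
E
python3 - <<'E'
from h import *
place('white',[.5052,.327],(.022,-.075),TY)
shot("side","p1");shot("top","p1t")
E
```

```text
[('yellow', array([0.5123, 0.0656]), np.float64(0.0302), 145), ('red', array([0.4137, 0.4329]), np.float64(0.0302), 171)]
white [0.5057 0.3265]
t41.6 [0.5057 0.3265 0.043 ] [180.   -0.  -12.6] F [-0.  -0.1  0.3] gap 0.0008 q [ -66.   37.   42.  105.  -32.   50. -111.]
MISSED
```

View pics/p1.png

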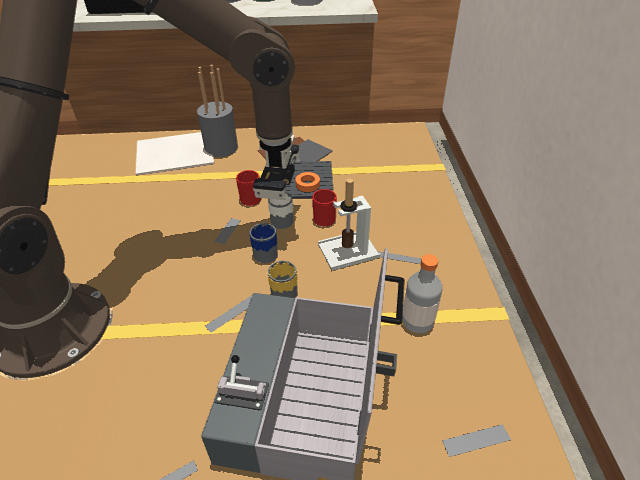

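Run:
```python
import cv2
im=cv2.imread("pics/p1.png"); cv2.imwrite("pics/p1z.png",cv2.resize(im[130:250,220:340],None,fx=5,fy=5,interpolation=cv2.INTER_CUBIC))
im=cv2.imread("pics/p1t.png"); cv2.imwrite("pics/p1tz.png",cv2.resize(im[200:350,150:350],None,fx=4,fy=4,interpolation=cv2.INTER_CUBIC))
```

```text
(no output)
```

View pics/p1z.png

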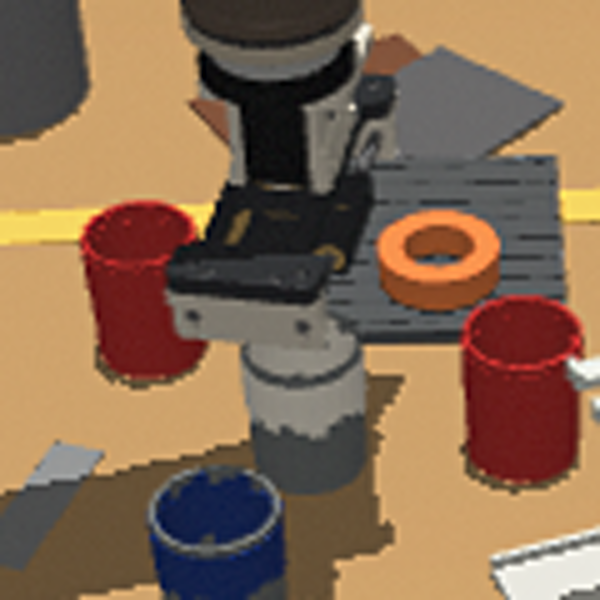

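View pics/p1tz.png

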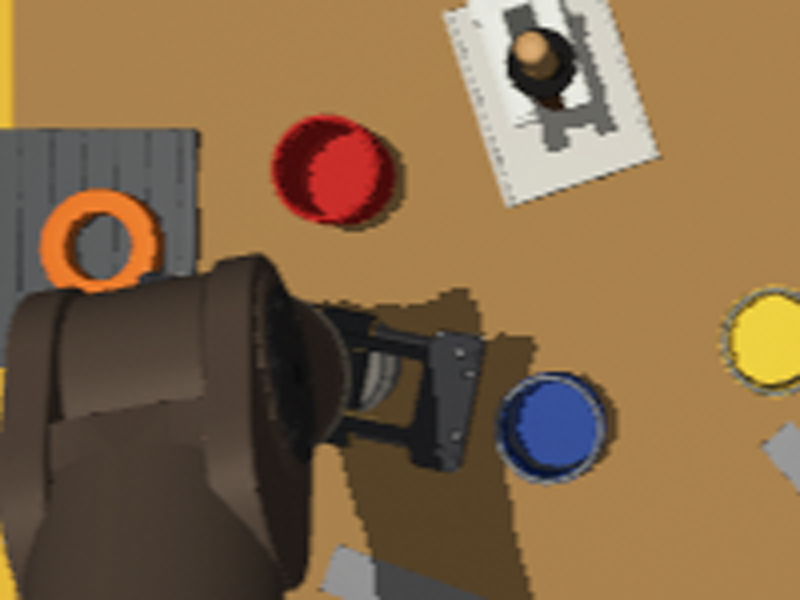

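Run:
```python
from h import *
st()
im,d,W=cloud("side"); cv2.imwrite("pics/p2z.png",cv2.resize(im[130:250,220:340],None,fx=5,fy=5,interpolation=cv2.INTER_CUBIC))
for (u,v) in [(265,196),(265,192),(280,195),(262,183),(281,203),(281,220),(270,205)]: print(u,v,W[v,u].round(3))
x,y,z=np.moveaxis(W,-1,0)
for n in ("top","side"):
    im,d,W=cloud(n); x,y,z=np.moveaxis(W,-1,0)
    m=(np.hypot(x-.505,y-.327)<.1)&(z>.05)&(z<.2); q=W[m]
    for lo in np.arange(.03,.2,.015):
        r=q[(q[:,2]>=lo)&(q[:,2]<lo+.015)]
        if len(r): print(n,round(lo,3),len(r),r.min(0).round(3),r.max(0).round(3))
```

```text
t41.7 [0.5057 0.3265 0.043 ] [-180.     0.   -12.6] F [ 0.2  0.6 -0.3] gap 0.0003 q [ -66.   37.   42.  105.  -32.   50. -111.]
265 196 [0.476 0.244 0.153]
265 192 [0.478 0.242 0.167]
280 195 [0.513 0.231 0.164]
262 183 [0.472 0.247 0.189]
281 203 [0.506 0.36  0.039]
281 220 [0.506 0.297 0.032]
270 205 [0.48  0.308 0.074]
top 0.045 15 [0.48  0.295 0.053] [0.6  0.32 0.06]
top 0.06 31 [0.481 0.294 0.062] [0.602 0.348 0.075]
top 0.075 63 [0.478 0.296 0.076] [0.601 0.352 0.085]
top 0.135 5 [0.484 0.293 0.143] [0.511 0.299 0.148]
top 0.15 63 [0.463 0.235 0.15 ] [0.543 0.327 0.165]
top 0.165 172 [0.464 0.236 0.165] [0.56  0.401 0.18 ]
top 0.18 644 [0.451 0.228 0.18 ] [0.56  0.409 0.195]
top 0.195 2 [0.499 0.259 0.195] [0.523 0.293 0.197]
side 0.045 130 [0.475 0.293 0.05 ] [0.602 0.357 0.06 ]
side 0.06 169 [0.474 0.291 0.06 ] [0.603 0.353 0.075]
side 0.075 113 [0.475 0.233 0.075] [0.602 0.353 0.085]
side 0.09 1 [0.52  0.338 0.096] [0.52  0.338 0.096]
side 0.135 26 [0.452 0.234 0.146] [0.539 0.402 0.15 ]
side 0.15 237 [0.452 0.231 0.15 ] [0.561 0.404 0.165]
side 0.165 332 [0.45  0.228 0.165] [0.562 0.408 0.18 ]
side 0.18 616 [0.451 0.227 0.18 ] [0.56  0.413 0.195]
side 0.195 60 [0.48  0.299 0.195] [0.539 0.369 0.2  ]
```

View pics/p2z.png

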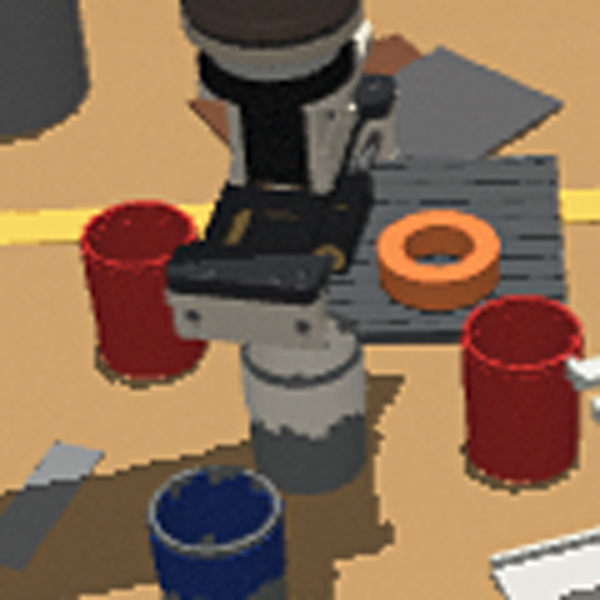

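Run:
```python
from h import *
bot.line_to([.5057,.3265,.16],.15);st()
bot.set_gripper(.09);st(); bot.sleep(.3); st()
print(findpots("side"))
im,d=bot.get_image("side"); cv2.imwrite("pics/p3z.png",cv2.resize(im[110:250,220:340],None,fx=4,fy=4,interpolation=cv2.INTER_CUBIC))
```

```text
t42.8 [0.505  0.3263 0.1591] [ 1.799e+02  1.000e-01 -1.260e+01] F [-0.6 -0.2  0.1] gap 0.0004 q [ -70.   30.   48.   98.  -24.   63. -117.]
t44.2 [0.5057 0.3265 0.16  ] [-180.    -0.   -12.6] F [-0.  -0.2  0.3] gap 0.0902 q [ -70.   30.   48.   98.  -24.   63. -117.]
t44.5 [0.5057 0.3265 0.16  ] [-180.     0.   -12.6] F [ 0.1 -0.  -1. ] gap 0.0901 q [ -70.   30.   48.   98.  -24.   63. -117.]
[('red', array([0.4141, 0.4327]), np.float64(0.0303), 139), ('red', array([0.6226, 0.329 ]), np.float64(0.0304), 151), ('white', array([0.5062, 0.3266]), np.float64(0.0304), 152), ('white', array([0.7325, 0.217 ]), np.float64(0.0319), 48), ('white', array([0.4654, 0.1996]), np.float64(0.0304), 178), ('white', array([0.5136, 0.0645]), np.float64(0.0303), 210), ('white', array([ 0.8014, -0.0316]), np.float64(0.0288), 53)]
```

View pics/p3z.png

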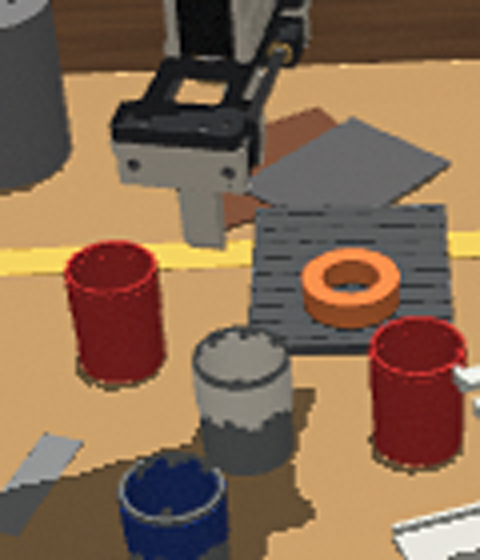

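```bash
python3 - <<'E'
s=open('h.py').read()
s=s.replace("bot.set_gripper(.09)\n    bot.line_to([*c,.043],.15)","""
    bot.set_gripper(.09); g=st()["finger_gap"]
    if g<.085: print("NOT OPEN"); return
    bot.line_to([*c,.10],.15); g=st()["finger_gap"]
    if g<.085: print("NOT OPEN"); return
    bot.line_to([*c,.043],.12); st()""")
open('h.py','w').write(s)
E
python3 - <<'E'
from h import *
place('white',[.5057,.3267],(.022,-.075),TY)
shot("side","p4")
E
```

```text
[('red', array([0.6216, 0.3292]), np.float64(0.0303), 145), ('yellow', array([0.5123, 0.0656]), np.float64(0.0301), 145), ('blue', array([0.4645, 0.2004]), np.float64(0.0302), 145)]
white [0.5062 0.3262]
t45.1 [0.5058 0.3261 0.1794] [180.    0.  -12.6] F [-1.   0.5  0.3] gap 0.0899 q [ -70.   29.   49.   97.  -23.   65. -118.]
t45.8 [0.5068 0.3261 0.1006] [-180.    -0.   -12.6] F [-0.1 -0.6  0.6] gap 0.0901 q [ -68.   33.   45.  102.  -28.   57. -114.]
t46.4 [0.5068 0.3263 0.0436] [-180.    -0.   -12.6] F [ 0.4 -0.3 -0. ] gap 0.0904 q [ -66.   37.   42.  105.  -32.   51. -111.]
t47.8 [0.5062 0.3262 0.043 ] [-180.    -0.   -12.6] F [-0.5  0.9  0.1] gap 0.0004 q [ -66.   37.   42.  105.  -32.   51. -111.]
MISSED
```

View pics/p4.png

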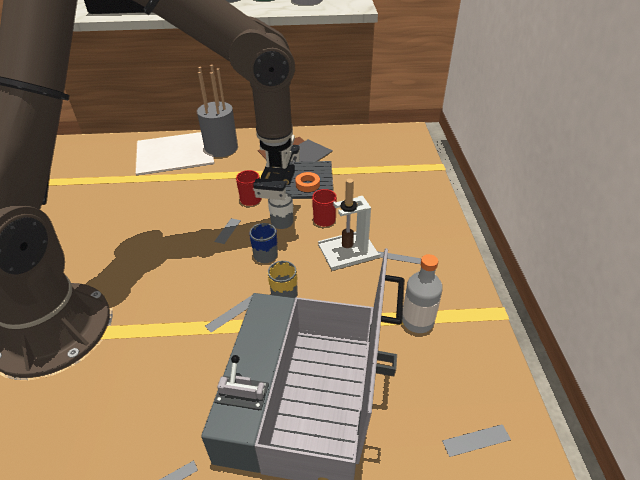

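Run:
```python
from h import *
bot.line_to([.5062,.3262,.16],.2)
bot.set_gripper(.09);bot.line_to([.5062,.3262,.043],.15);st()
def sv(k):
    im,d=bot.get_image("side"); return cv2.resize(im[130:250,220:340],None,fx=3,fy=3,interpolation=cv2.INTER_CUBIC)
a=sv(0); bot.set_gripper(.066);st(); b=sv(1)
cv2.imwrite("pics/p5.png",np.hstack([a,b]))
print(findpots("side"))
```

```text
t51.0 [0.5069 0.3264 0.0438] [-1.80e+02 -1.00e-01 -1.26e+01] F [0.  0.1 1. ] gap 0.09 q [ -66.   37.   42.  105.  -32.   51. -111.]
t51.7 [0.5062 0.3262 0.043 ] [180.    0.  -12.6] F [ 0.2  0.  -0.2] gap 0.0659 q [ -66.   37.   42.  105.  -32.   51. -111.]
[('red', array([0.414 , 0.4326]), np.float64(0.0305), 126), ('red', array([0.6224, 0.329 ]), np.float64(0.0303), 159), ('white', array([0.5056, 0.326 ]), np.float64(0.0307), 58), ('white', array([0.4657, 0.1991]), np.float64(0.0302), 179), ('white', array([0.5137, 0.0644]), np.float64(0.0302), 209), ('white', array([ 0.8013, -0.0327]), np.float64(0.0283), 56)]
```

View pics/p5.png

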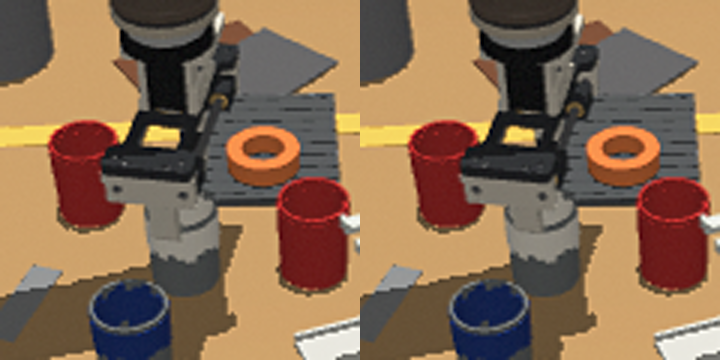

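Run:
```python
from h import *
for g,f in[(.062,6),(.060,6),(.056,6)]:
    bot.set_gripper(g,f);st()
im,d=bot.get_image("side"); cv2.imwrite("pics/p6.png",cv2.resize(im[130:250,220:340],None,fx=5,fy=5,interpolation=cv2.INTER_CUBIC))
```

```text
t52.1 [0.5062 0.3262 0.043 ] [180.   -0.  -12.6] F [ 0.4 -0.4 -0.8] gap 0.0623 q [ -66.   37.   42.  105.  -32.   51. -111.]
t52.4 [0.5062 0.3262 0.043 ] [180.    0.  -12.6] F [-0.7 -0.1  0. ] gap 0.0603 q [ -66.   37.   42.  105.  -32.   51. -111.]
t52.7 [0.5062 0.3262 0.043 ] [180.    0.  -12.6] F [-0.9 -0.1  0. ] gap 0.056 q [ -66.   37.   42.  105.  -32.   51. -111.]
```

View pics/p6.png

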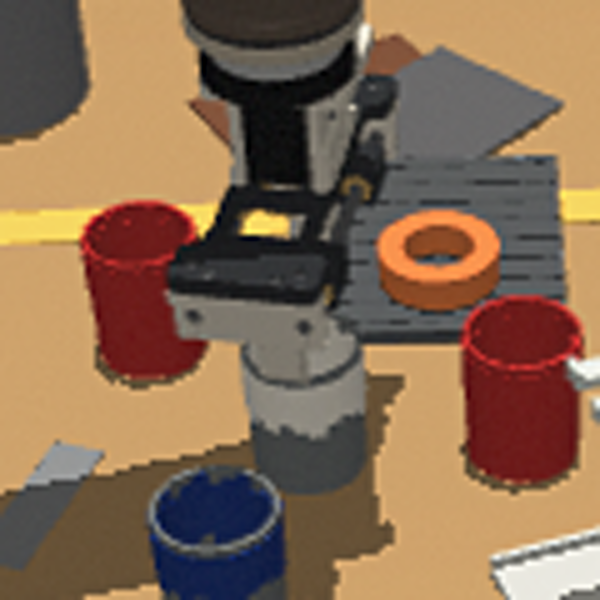

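Run:
```python
from h import *
bot.set_gripper(0,6)
p=np.array([.5062,.3262])
for k in(.01,.016,.022):
    bot.line_to([*(p-k*EX),.043],.06); s=st()
print([q for q in findpots("side") if q[1][1]>.28 or 1])
```

```text
t54.1 [0.4957 0.3288 0.0429] [180.    0.  -12.6] F [ 0.2  0.1 -0.6] gap 0.0003 q [ -67.   37.   42.  106.  -32.   50. -112.]
t54.3 [0.4901 0.3299 0.043 ] [180.    0.  -12.6] F [0.8 0.5 0.2] gap 0.0003 q [ -67.   36.   42.  106.  -32.   50. -112.]
t54.6 [0.4842 0.3312 0.0429] [180.    0.  -12.6] F [-0.2  0.5 -0.1] gap 0.0008 q [ -68.   36.   42.  107.  -31.   49. -112.]
[('red', array([0.4142, 0.4322]), np.float64(0.0304), 83), ('white', array([0.6224, 0.3287]), np.float64(0.0304), 152), ('white', array([0.5062, 0.3262]), np.float64(0.0303), 130), ('white', array([0.4653, 0.1993]), np.float64(0.0303), 181), ('white', array([0.5136, 0.0643]), np.float64(0.0303), 216), ('white', array([ 0.8041, -0.0311]), np.float64(0.0313), 62)]
```

Run:
```python
from h import *
p=np.array([.5062,.3262])
for k in(.03,.04,.055):
    bot.line_to([*(p-k*EX),.043],.08); s=st()
for n in("side","top"): print([q for q in findpots(n)])
im,d=bot.get_image("side"); cv2.imwrite("pics/p7.png",cv2.resize(im[130:250,220:340],None,fx=5,fy=5,interpolation=cv2.INTER_CUBIC))
```

```text
t54.9 [0.4762 0.3331 0.0429] [180.    0.  -12.6] F [ 0.  -0.8  0.5] gap 0.0002 q [ -69.   36.   43.  108.  -31.   49. -113.]
t55.1 [0.4664 0.3353 0.0429] [180.    0.  -12.5] F [ 0.4  0.1 -0.2] gap 0.0003 q [ -70.   35.   43.  109.  -31.   49. -113.]
t55.5 [0.4517 0.3386 0.043 ] [-180.     0.   -12.5] F [ 0.6 -0.9  0.1] gap 0.0005 q [ -72.   34.   43.  110.  -31.   48. -114.]
[('red', array([0.6225, 0.3289]), np.float64(0.0304), 149), ('white', array([0.506 , 0.3264]), np.float64(0.0306), 157), ('white', array([0.4657, 0.1994]), np.float64(0.0303), 183), ('white', array([0.5135, 0.0646]), np.float64(0.0303), 216), ('white', array([ 0.8005, -0.0329]), np.float64(0.0275), 53)]
[('red', array([0.6215, 0.3291]), np.float64(0.0302), 153), ('yellow', array([0.5123, 0.0656]), np.float64(0.0302), 145), ('white', array([0.5052, 0.3269]), np.float64(0.0303), 125), ('blue', array([0.4645, 0.2004]), np.float64(0.0301), 145)]
```

View pics/p7.png

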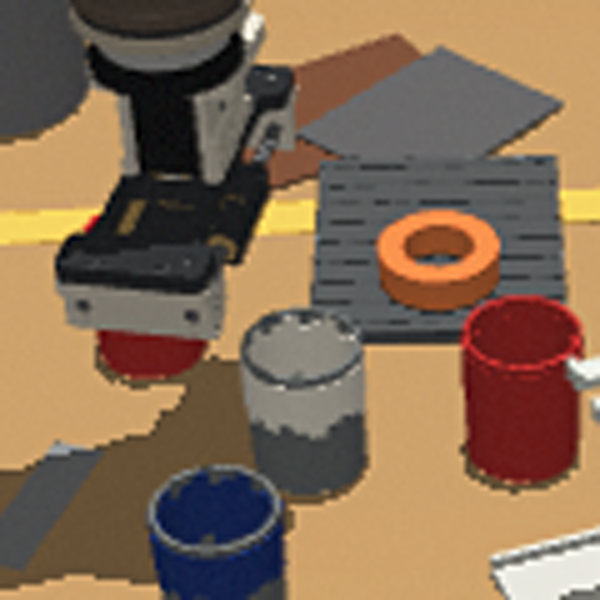

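Run:
```python
from h import *
c=np.array([.465,.1999])
bot.line_to([.4517,.3386,.15],.25)
bot.set_gripper(.09)
bot.line_to([*c,.15],.25); bot.line_to([*c,.043],.15)
bot.set_gripper(.058,20); st()
bot.line_to([*c,.06],.1);st()
print(findpots("side"))
im,d=bot.get_image("side"); cv2.imwrite("pics/p8.png",cv2.resize(im[150:280,200:340],None,fx=5,fy=4.5,interpolation=cv2.INTER_CUBIC))
```

```text
t59.9 [0.465  0.1999 0.043 ] [180.    0.  -12.6] F [-0.2 -0.3  0.4] gap 0.0582 q [ -61.   30.   44.  118.  -30.   43. -101.]
t60.2 [0.4654 0.2002 0.0603] [-1.799e+02 -1.000e-01 -1.260e+01] F [0.3 0.9 0.6] gap 0.058 q [ -62.   28.   45.  118.  -28.   45. -102.]
[('white', array([0.6226, 0.3286]), np.float64(0.0303), 157), ('white', array([0.506 , 0.3262]), np.float64(0.0308), 106), ('white', array([0.4653, 0.1991]), np.float64(0.0302), 128), ('white', array([0.5136, 0.0645]), np.float64(0.0302), 212), ('white', array([ 0.8045, -0.0309]), np.float64(0.0317), 56)]
```

View pics/p8.png

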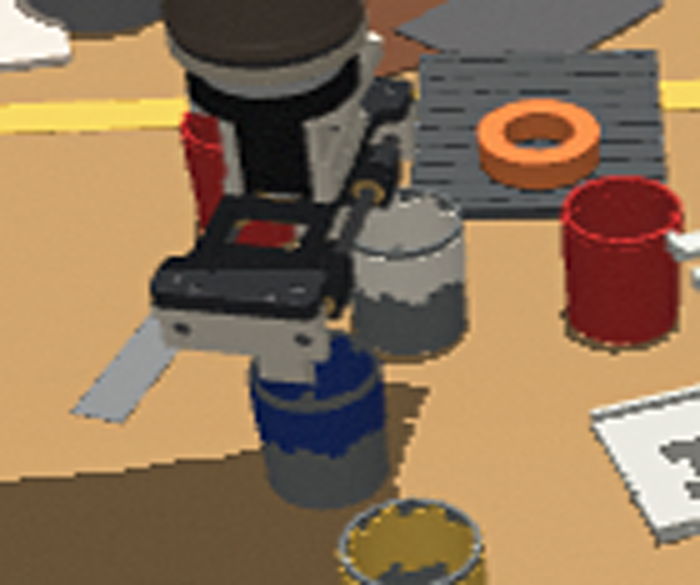

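Run:
```python
from h import *
c=np.array([.465,.1999])
bot.set_gripper(.09); st()
bot.line_to([*c,.02],.1); st()
bot.set_gripper(.058,10); g=st()
if g["finger_gap"]<.06:
    bot.set_gripper(.09)
    bot.line_to([*c,.004],.05); st()
    bot.line_to([*c,.0015],.03); st()
    bot.set_gripper(.056,10); st()
print(findpots("side"))
im,d=bot.get_image("side"); cv2.imwrite("pics/p9.png",cv2.resize(im[150:280,200:340],None,fx=5,fy=4.5,interpolation=cv2.INTER_CUBIC))
```

```text
t61.1 [0.465  0.1999 0.06  ] [-180.    -0.   -12.6] F [-0.   0.3  0.1] gap 0.0902 q [ -62.   28.   45.  118.  -28.   45. -102.]
t61.6 [0.4651 0.1996 0.02  ] [180.    0.  -12.6] F [-0.5  0.3  0.4] gap 0.0905 q [-59.  32.  42. 119. -32.  41. -99.]
t62.1 [0.4653 0.2003 0.0203] [-180.    -0.   -12.6] F [0.1 1.  2.8] gap 0.0643 q [-59.  32.  42. 119. -32.  41. -99.]
[('red', array([0.6225, 0.3289]), np.float64(0.0303), 152), ('white', array([0.5082, 0.3253]), np.float64(0.0289), 72), ('white', array([0.5136, 0.0642]), np.float64(0.0303), 220), ('white', array([ 0.8032, -0.0316]), np.float64(0.0304), 54)]
```

View pics/p9.png

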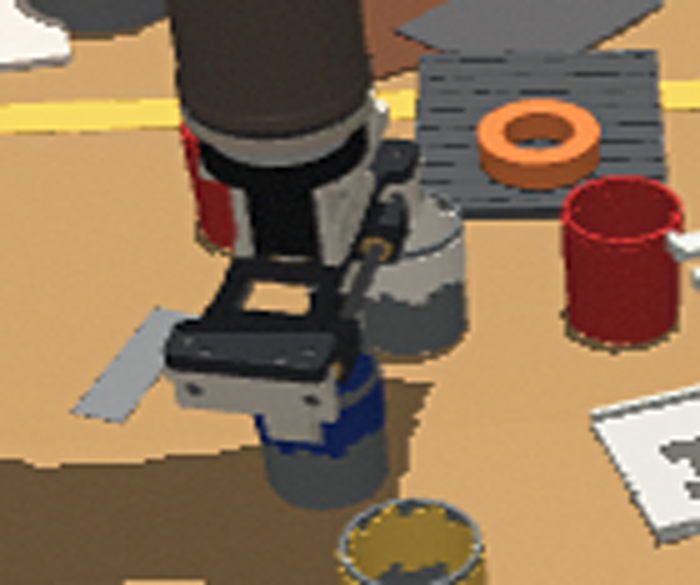

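Run:
```python
from h import *
c=np.array([.465,.1999])
bot.set_gripper(.09)
bot.line_to([*c,.15],.25); s=st()
im,d,W=cloud("side"); cv2.imwrite("pics/f1.png",cv2.resize(im[100:250,200:340],None,fx=5,fy=4,interpolation=cv2.INTER_CUBIC))
x,y,z=np.moveaxis(W,-1,0)
m=(np.hypot(x-c[0],y-c[1])<.11)&(z>.085)&(z<.30); q=W[m]
for lo in np.arange(.085,.30,.008):
    r=q[(q[:,2]>=lo)&(q[:,2]<lo+.008)]
    if len(r): print(round(lo,3),len(r),r.min(0).round(3),r.max(0).round(3))
```

```text
t63.6 [0.4646 0.2001 0.1499] [-180.     0.   -12.6] F [-0.3 -0.  -0.6] gap 0.0901 q [ -69.   21.   52.  112.  -20.   56. -109.]
0.189 16 [0.452 0.142 0.189] [0.487 0.251 0.196]
0.197 32 [0.441 0.136 0.197] [0.488 0.254 0.205]
0.205 45 [0.441 0.136 0.205] [0.488 0.255 0.213]
0.213 51 [0.441 0.133 0.213] [0.489 0.258 0.221]
0.221 41 [0.442 0.134 0.221] [0.476 0.247 0.229]
0.229 37 [0.441 0.132 0.229] [0.483 0.248 0.236]
0.237 7 [0.479 0.238 0.237] [0.484 0.247 0.242]
0.245 11 [0.455 0.116 0.245] [0.49  0.246 0.253]
0.253 108 [0.412 0.107 0.253] [0.519 0.274 0.261]
0.261 178 [0.411 0.106 0.261] [0.519 0.276 0.269]
0.269 209 [0.412 0.104 0.269] [0.518 0.276 0.277]
0.277 183 [0.41  0.1   0.277] [0.521 0.284 0.285]
0.285 219 [0.41  0.099 0.285] [0.519 0.273 0.293]
0.293 676 [0.411 0.097 0.293] [0.519 0.29  0.3  ]
```

View pics/f1.png

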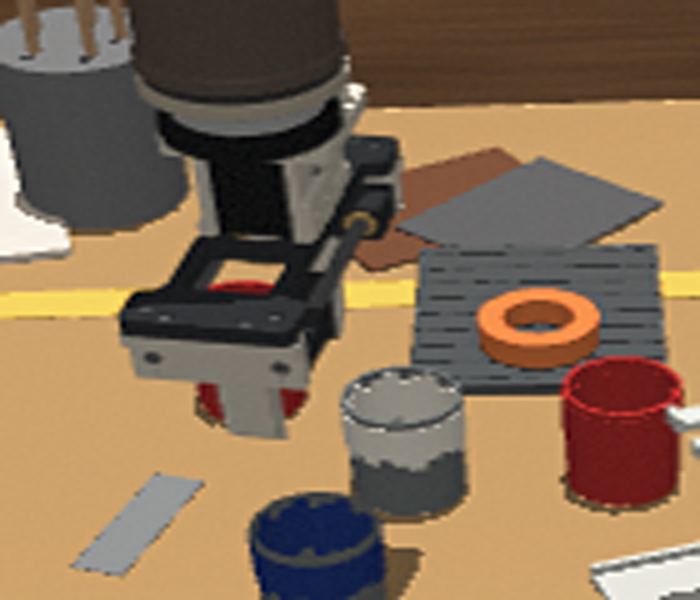

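```bash
python3 - <<'E'
s=open('h.py').read()
i=s.index("def place(")
s=s[:i]+'''
OFF=.041
def place(col,default,loc,gyaw):
    P=findpots("top");print(P)
    m=[b for a,b,_,_ in P if a==col]
    c=(m[0] if m else np.array(default))+[.0005,-.0005]
    print(col,c)
    z0=.045-OFF
    y=go([*c,.13],gyaw)
    if bot.observe()["finger_gap"]<.088: bot.set_gripper(.09)
    bot.line_to([*c,z0],.15)
    bot.set_gripper(0.05,20); s=st()
    if not .058<s["finger_gap"]<.068: print("MISSED"); return False
    bot.line_to([*c,.21],.22); s=st()
    if not .058<s["finger_gap"]<.068: print("LOST"); return False
    T=tk(*loc)
    ys=[(q+180)%360-180 for q in(TY,TY+180)]; ty=min(ys,key=lambda q:abs((q-y+180)%360-180))
    bot.line_to([*T,.21],.25,[180,0,ty])
    zz=z0+.006
    bot.line_to([*T,zz+.022],.18); bot.line_to([*T,zz+.005],.05); bot.sleep(.1); f0=bot.observe()["force"][2]; z=zz+.005
    while z>zz-.005:
        z-=.001; bot.line_to([*T,z],.03); F=bot.observe()["force"][2]
        if F>f0+2.5: break
    print("down",z-zz,f0,F)
    bot.set_gripper(.076); bot.sleep(.1); st()
    bot.line_to([*T,.15],.18)
    return True
'''
open('h.py','w').write(s)
E
python3 - <<'E'
from h import *
place('white',[.5057,.3267],(.022,-.075),TY)
st();shot("side","q1")
E
```

```text
[('red', array([0.6214, 0.3291]), np.float64(0.0303), 155), ('yellow', array([0.5122, 0.0656]), np.float64(0.0302), 144), ('white', array([0.5052, 0.3268]), np.float64(0.0303), 89), ('red', array([0.4137, 0.4329]), np.float64(0.0302), 170)]
white [0.5057 0.3263]
t65.8 [0.506  0.3267 0.0043] [-180.    -0.   -12.6] F [0.4 0.5 2.9] gap 0.0645 q [ -65.   40.   41.  106.  -35.   47. -108.]
t66.9 [0.5048 0.326  0.2087] [ 1.799e+02  1.000e-01 -1.260e+01] F [-0.3  0.5 -1.9] gap 0.0642 q [ -72.   28.   51.   95.  -23.   69. -118.]
down -5.204170427930421e-18 -1.334091475327944 3.468257826797533
t73.0 [ 0.5923 -0.2838  0.0099] [180.    0.  -12.6] F [-0.5  0.1 -0. ] gap 0.076 q [ -4.  44.  41.  98. -36.  52. -51.]
t74.0 [ 0.5918 -0.2832  0.1489] [-1.80e+02  1.00e-01 -1.26e+01] F [-0.5 -0.8 -1.3] gap 0.076 q [ -8.  36.  48.  91. -28.  66. -57.]
```

View pics/q1.png

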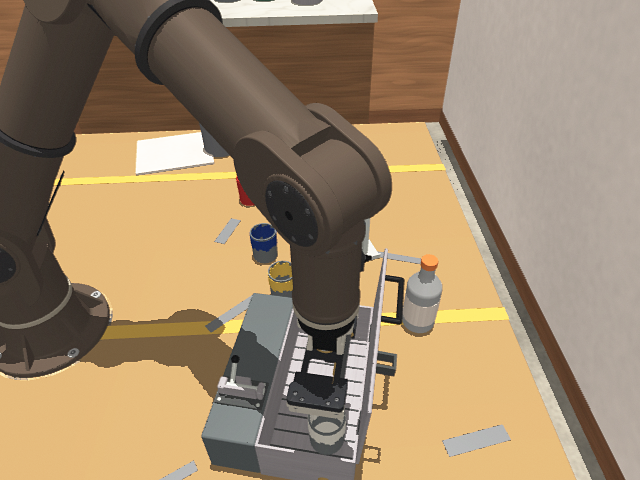

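Run:
```python
from h import *
T=tk(.022,-.075)
bot.line_to([*T,.2],.25)
c=np.array([.5129,.065])
bot.set_gripper(.09)
place('yellow',c,(.022,.075),TY+90)
st();shot("side","q2")
```

```text
[('red', array([0.6215, 0.3291]), np.float64(0.0302), 151), ('yellow', array([0.5123, 0.0655]), np.float64(0.0302), 147), ('blue', array([0.4644, 0.1999]), np.float64(0.0303), 149), ('red', array([0.4136, 0.4329]), np.float64(0.0302), 164)]
yellow [0.5128 0.065 ]
t77.8 [0.5129 0.0652 0.0043] [180.   -0.   77.4] F [-1.5  1.   5.4] gap 0.0634 q [-31.  30.  24. 118. -20.  36.  -5.]
t78.9 [0.5119 0.0649 0.2088] [-1.799e+02  1.000e-01  7.740e+01] F [-0.5 -1.  -2.2] gap 0.0637 q [-39.  14.  32. 105.  -9.  63. -16.]
down -5.204170427930421e-18 -0.858915475524852 4.639003662914415
t84.2 [ 0.625  -0.1374  0.01  ] [180.    0.  -12.6] F [-0.4 -1.3  0.7] gap 0.0763 q [-20.  44.  44. 100. -38.  52. -62.]
t85.1 [ 0.6244 -0.1369  0.1489] [-1.80e+02  1.00e-01 -1.26e+01] F [-0.1 -0.7 -0.5] gap 0.0759 q [-24.  35.  51.  94. -30.  66. -68.]
```

View pics/q2.png

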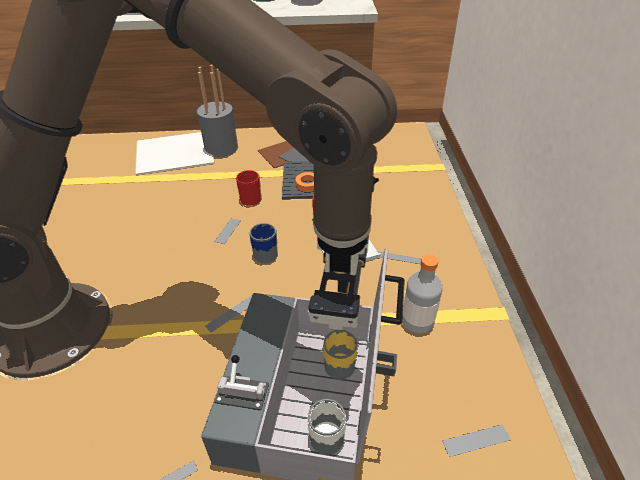

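Run:
```python
from h import *
T=tk(.022,.075)
bot.line_to([*T,.2],.25)
bot.set_gripper(.09)
place('blue',[.465,.1999],(-.036,0),TY)
st();shot("side","q3");shot("top","q3t")
```

```text
[('red', array([0.6214, 0.3291]), np.float64(0.0302), 158), ('blue', array([0.4644, 0.2   ]), np.float64(0.0302), 153), ('red', array([0.4138, 0.433 ]), np.float64(0.0302), 173)]
blue [0.4649 0.1995]
t89.0 [0.4652 0.1999 0.0043] [-180.    -0.   -12.6] F [0.  1.4 3.3] gap 0.0642 q [-62.  35.  46. 120. -39.  41. -92.]
t90.1 [0.464  0.1993 0.209 ] [ 1.799e+02  1.000e-01 -1.260e+01] F [ 0.2  0.5 -1.5] gap 0.064 q [ -77.   20.   64.  108.  -20.   65. -108.]
down -5.204170427930421e-18 -1.5725027551481103 3.3729471247137672
t95.4 [ 0.552  -0.1979  0.0099] [180.    0.  -12.6] F [-0.4  0.  -0.1] gap 0.0757 q [-16.  40.  46. 109. -39.  48. -52.]
t96.3 [ 0.5516 -0.1974  0.1491] [-1.80e+02  1.00e-01 -1.26e+01] F [ 0.1  0.3 -0.3] gap 0.0761 q [-22.  31.  55. 102. -29.  62. -60.]
```

View pics/q3.png

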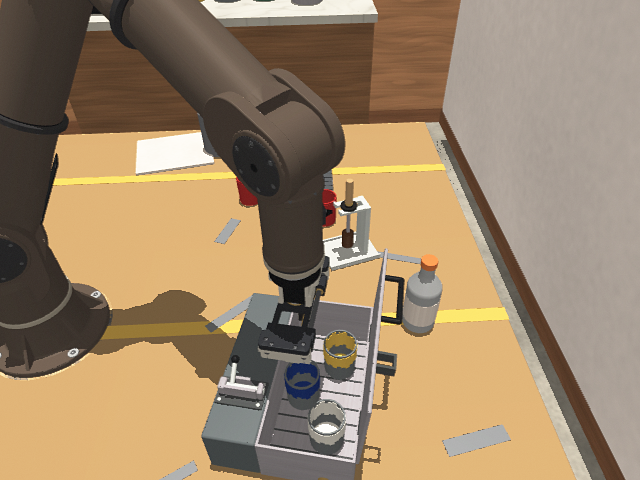

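Run:
```python
from h import *
yaw=bot.observe()["tool_rot"][2]
bot.line_to([*tk(-.036,0),.27],.25)
bot.set_gripper(0,10)
bot.line_to([*tk(.14,-.02),.27],.25); st()
bot.line_to([*tk(.14,-.02),.194],.15); st()
for x in(.11,.08,.06,.04,.025):
    bot.line_to([*tk(x,-.02),.194],.1); s=bot.observe(); print(x,s["force"].round(1))
bot.sleep(.5)
shot("side","l1"); st()
```

```text
t99.1 [ 0.7188 -0.2562  0.2699] [180.    0.  -12.6] F [-0.6 -1.2  0.2] gap 0.0004 q [ -7.  44.  53.  61. -33.  89. -66.]
t99.8 [ 0.7196 -0.2558  0.1953] [ 1.80e+02 -1.00e-01 -1.26e+01] F [-0.3 -0.   1.3] gap 0.0006 q [ -8.  46.  51.  69. -34.  81. -63.]
0.11 [-0.  -0.4  0.3]
0.08 [-0.  -1.1 -0. ]
0.06 [ 0.2  0.6 -0.5]
0.04 [-0.3 -0.4 -0.3]
0.025 [0.  0.7 0.6]
t102.2 [ 0.6072 -0.2308  0.194 ] [180.    0.  -12.6] F [-0.4  0.1 -0.7] gap 0.0006 q [-17.  35.  55.  89. -30.  72. -60.]
```

View pics/l1.png

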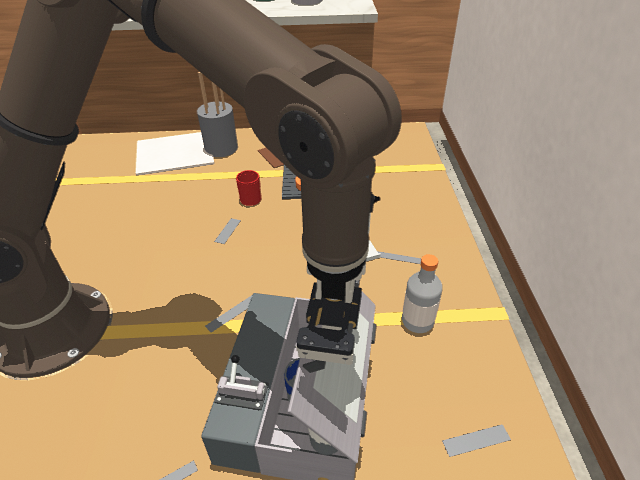

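Run:
```python
from h import *
bot.line_to([*tk(.025,-.02),.27],.25)
bot.sleep(.8)
im,d,W=cloud("side"); cv2.imwrite("pics/l2.png",im)
T=np.concatenate([(W[...,:2]-TO)@np.c_[EX,EY],W[...,2:]],-1)
x,y,z=np.moveaxis(T,-1,0)
q=T[(x>-.165)&(x<-.1)&(y>-.075)&(y<0)&(z>.148)&(z<.19)]; print(len(q),q.mean(0).round(4),q.max(0).round(4),q.min(0).round(4))
q=T[(abs(x)<.06)&(abs(y)<.13)&(z>.09)&(z<.2)]; print(np.quantile(q[:,2],[.05,.3,.5,.7,.95]).round(3)); st()
```

```text
87 [-0.1397 -0.0414  0.1571] [-0.134  -0.032   0.1647] [-0.1469 -0.0527  0.1481]
[0.126 0.138 0.148 0.158 0.172]
t103.5 [ 0.6072 -0.2308  0.27  ] [-180.    -0.   -12.6] F [ 0.3  0.6 -0.6] gap 0.0007 q [-17.  32.  57.  82. -27.  80. -62.]
```

View pics/l2.png

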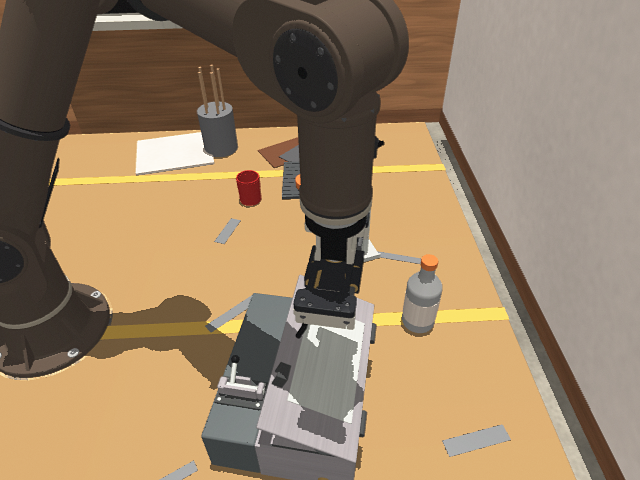

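```bash
cat >> h.py <<'E'
def knob(th,xs=0.0,x0=-.1405):
    c=tk(x0+xs,-.07+.045*np.sin(th)); return [*c,.126+.045*np.cos(th)-.010-OFF]
E
python3 - <<'E'
from h import *
th=.86
k=knob(th)
y=go([k[0],k[1],.22],TY+90); print(y)
bot.set_gripper(.04); st()
im,d,W=cloud("side"); cv2.imwrite("pics/l3.png",im)
T=np.concatenate([(W[...,:2]-TO)@np.c_[EX,EY],W[...,2:]],-1)
x,yy,z=np.moveaxis(T,-1,0)
q=T[(x>-.165)&(x<-.1)&(yy>-.05)&(yy<0)&(z>.152)&(z<.17)]; print(len(q),q.mean(0).round(4))
q=T[(x>-.03)&(abs(x)<.06)&(yy<-.02)&(yy>-.13)&(z>.09)&(z<.2)]; print(np.quantile(q[:,2],[.05,.3,.5,.7,.95]).round(3))
E
```

```text
77.39999999999998
t105.6 [ 0.4423 -0.2102  0.22  ] [180.   -0.   77.4] F [ 0.4  0.7 -0.2] gap 0.0402 q [-14.  11.  40. 108.  -8.  63.  16.]
65 [-0.1396 -0.0393  0.1596]
[0.113 0.115 0.115 0.116 0.118]
```

View pics/l3.png

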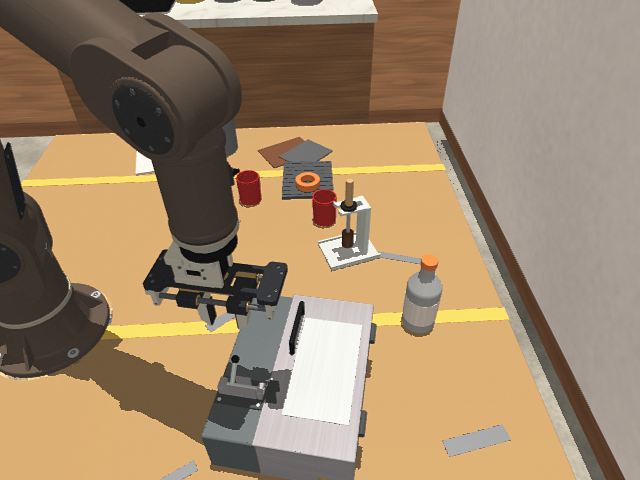

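Run:
```python
from h import *
k=knob(.86)
bot.line_to(k,.12); st()
bot.set_gripper(0,12); st()
im,d=bot.get_image("side"); cv2.imwrite("pics/l4.png",cv2.resize(im[270:430,150:350],None,fx=4,fy=3.7,interpolation=cv2.INTER_CUBIC))
```

```text
t106.8 [ 0.4427 -0.2105  0.1049] [179.9   0.   77.4] F [ 0.7  0.5 -0.7] gap 0.04 q [ -9.  20.  36. 117. -16.  48.  24.]
t107.3 [ 0.4422 -0.21    0.1044] [-180.    -0.    77.4] F [-1.   0.7  0.8] gap 0.0125 q [ -9.  20.  36. 117. -16.  48.  24.]
```

View pics/l4.png

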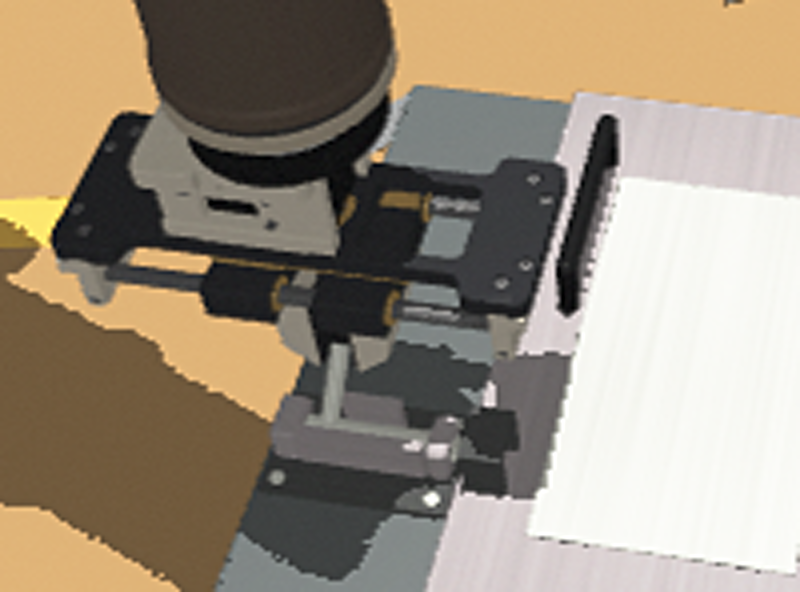

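Run:
```python
from h import *
for th in (.7,.55,.4,.25,.12,.02):
    bot.line_to(knob(th),.06); s=bot.observe(); print(th,s["force"].round(1),round(s["finger_gap"],4))
im,d=bot.get_image("side"); cv2.imwrite("pics/l5.png",cv2.resize(im[270:430,150:350],None,fx=4,fy=3.7,interpolation=cv2.INTER_CUBIC))
```

```text
0.7 [-1.   1.   0.9] 0.0126
0.55 [-0.5  0.9  1.5] 0.0123
0.4 [-0.3  0.4  2.2] 0.0124
0.25 [-0.4 -0.5  1.8] 0.0128
0.12 [-0.5  1.6 -0.6] 0.0126
0.02 [-0.1 -0.4 -0. ] 0.0127
```

View pics/l5.png

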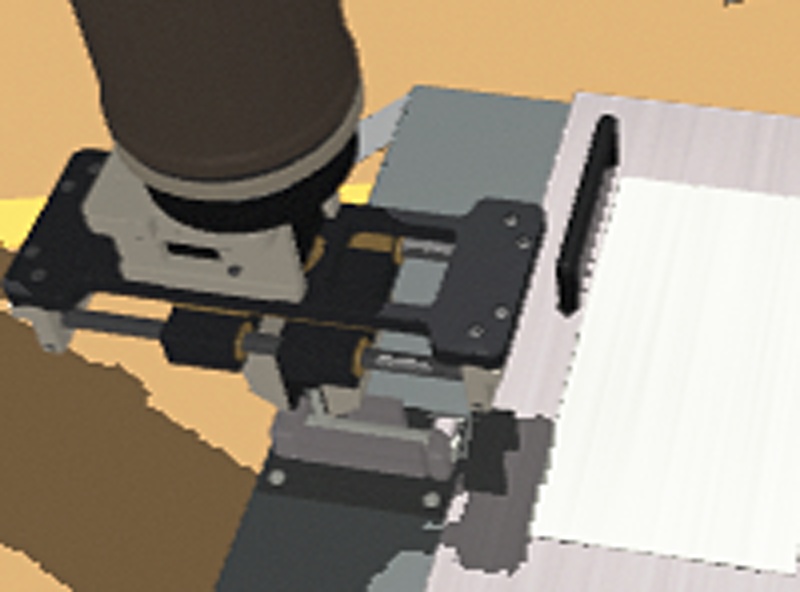

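Run:
```python
from h import *
for xs in (.008,.016,.024,.032,.038,.0415):
    bot.line_to(knob(.02,xs),.06); s=bot.observe(); print(xs,s["force"].round(1),round(s["finger_gap"],4))
im,d=bot.get_image("side"); cv2.imwrite("pics/l6.png",cv2.resize(im[270:430,150:350],None,fx=4,fy=3.7,interpolation=cv2.INTER_CUBIC))
```

```text
0.008 [ 2.9 -0.4 -2.2] 0.0129
0.016 [ 2.  -0.  -3.1] 0.0124
0.024 [ 1.8  0.5 -2.4] 0.0127
0.032 [ 2.5  0.5 -3. ] 0.0126
0.038 [-3.3  1.1  1.2] 0.0123
0.0415 [-11.3   4.3   9.4] 0.0125
```

View pics/l6.png

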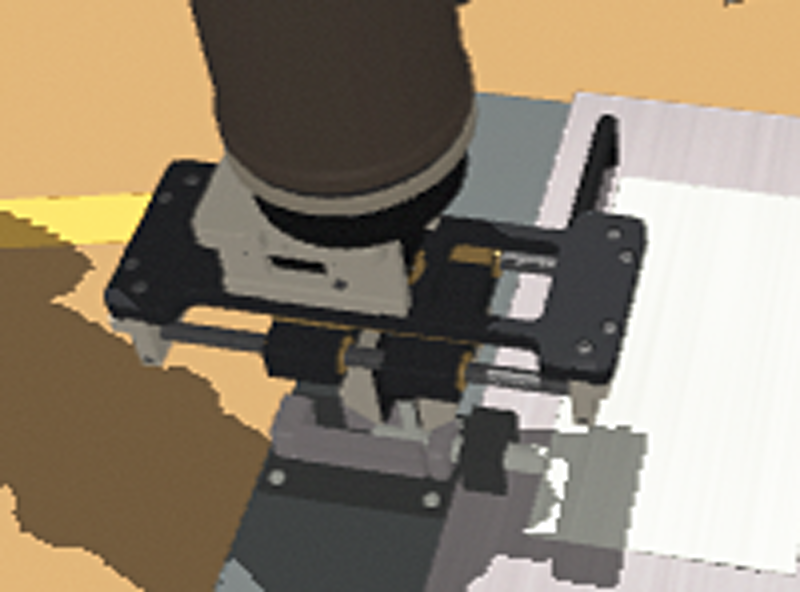

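Run:
```python
from h import *
bot.line_to(knob(.02,.040),.05)
for th in (.2,.4,.6,.8,1.0,1.2,1.35,1.45):
    bot.line_to(knob(th,.040),.07); s=bot.observe(); print(th,s["force"].round(1),round(s["finger_gap"],4))
im,d=bot.get_image("side"); cv2.imwrite("pics/l7.png",cv2.resize(im[270:430,150:350],None,fx=4,fy=3.7,interpolation=cv2.INTER_CUBIC))
```

```text
0.2 [-7.2  2.7  3.7] 0.0125
0.4 [-6.3  1.7  0.3] 0.0125
0.6 [-7.6  1.3  0.2] 0.0126
0.8 [-6.1  1.3 -0.4] 0.0123
1.0 [-6.5  0.2 -0.3] 0.0127
1.2 [-6.9 -0.  -0.3] 0.0128
1.35 [-6.2  0.6  0.4] 0.0125
1.45 [-5.9  2.1  0.2] 0.0126
```

View pics/l7.png

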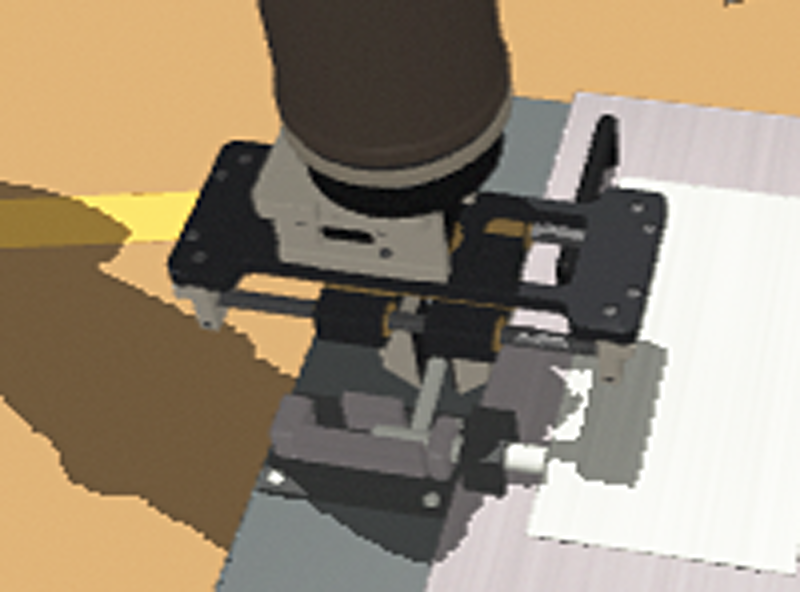

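Run:
```python
from h import *
bot.set_gripper(.03); k=knob(1.45,.040)
bot.line_to([k[0],k[1],.20],.15)
c=tk(-.2,.12); bot.line_to([*c,.26],.25); bot.sleep(.2); st()
im,d,W=cloud("side"); cv2.imwrite("pics/m1.png",im); cv2.imwrite("pics/m1z.png",cv2.resize(im[320:420,190:330],None,fx=5,fy=5,interpolation=cv2.INTER_CUBIC))
shot("top","m1t")
T=np.concatenate([(W[...,:2]-TO)@np.c_[EX,EY],W[...,2:]],-1)
v,u=np.mgrid[0:480,0:640]; x,y,z=np.moveaxis(T,-1,0)
dark=im.max(-1)<50
q=T[dark&(x>-.13)&(x<-.085)&(y>-.045)&(y<0)&(z>.12)&(z<.16)]; print('knob',len(q),q.mean(0).round(4),q.max(0).round(4))
q=T[(x>-.14)&(x<-.085)&(y>-.052)&(y<-.03)&(z>.12)&(z<.16)]; print('stem',len(q),q.mean(0).round(4),q.max(0).round(4))
```

```text
t115.7 [ 0.4182 -0.0462  0.2595] [-1.80e+02  1.00e-01  7.73e+01] F [-1.  -0.2  0.5] gap 0.0299 q [-32.   0.  32. 112.  -0.  68. -13.]
knob 34 [-0.1012 -0.0265  0.1381] [-0.0961 -0.0207  0.1406]
stem 66 [-0.1016 -0.0408  0.1339] [-0.0981 -0.0307  0.1406]
```

View pics/m1z.png

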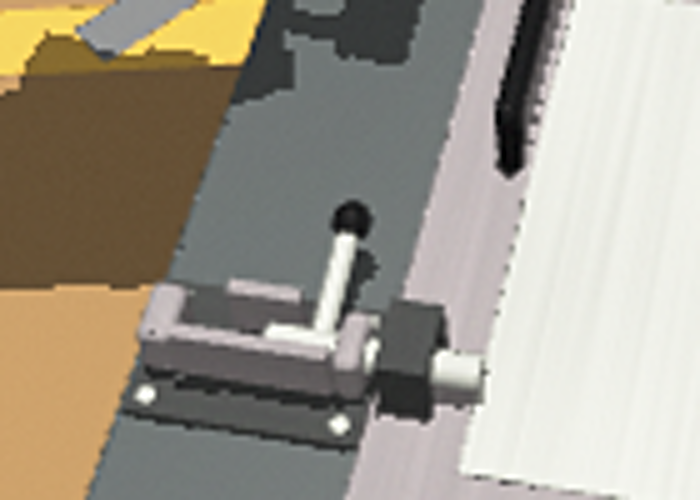

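View pics/m1.png

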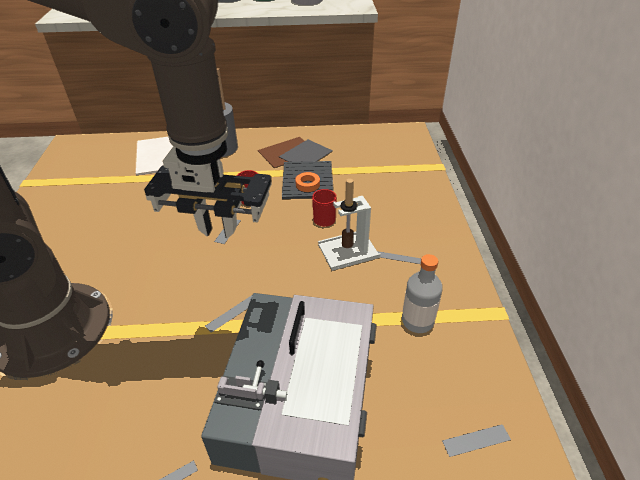

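View pics/m1t.png

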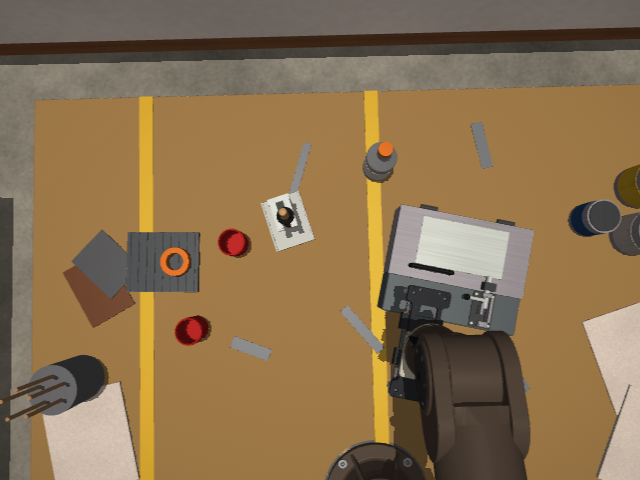

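Run:
```python
from h import *
bot.set_gripper(0,10)
c=tk(-.104,-.024)
bot.line_to([*c,.20],.2); bot.line_to([*c,.112],.15); f0=bot.observe()["force"][2]; z=.112
while z>.090:
    z-=.0015; bot.line_to([*c,z],.04); F=bot.observe()["force"][2]
    if F>f0+4: break
print(z+OFF,f0,F); st()
bot.line_to([*c,.20],.15)
bot.line_to([*tk(-.2,.12),.26],.25); bot.sleep(.2); st()
im,d,W=cloud("side"); cv2.imwrite("pics/n1z.png",cv2.resize(im[320:420,190:330],None,fx=5,fy=5,interpolation=cv2.INTER_CUBIC))
T=np.concatenate([(W[...,:2]-TO)@np.c_[EX,EY],W[...,2:]],-1)
x,y,z=np.moveaxis(T,-1,0); dark=im.max(-1)<50
q=T[dark&(x>-.13)&(x<-.085)&(y>-.045)&(y<0)&(z>.12)&(z<.16)]; print('knob',len(q),q.mean(0).round(4),q.max(0).round(4))
```

```text
0.13949999999999999 0.1705857513279967 9.085145738714386
t120.5 [ 0.4809 -0.2065  0.0991] [180.   -0.   77.4] F [-1.   2.6  9.1] gap 0.0002 q [-10.  24.  36. 113. -18.  49.  24.]
t122.4 [ 0.4182 -0.0462  0.2595] [-1.80e+02  1.00e-01  7.73e+01] F [ 0.1  0.1 -0.3] gap 0.0005 q [-34.   0.  34. 112.  -0.  68. -13.]
knob 33 [-0.1015 -0.0262  0.1363] [-0.0958 -0.0205  0.1392]
```

View pics/n1z.png

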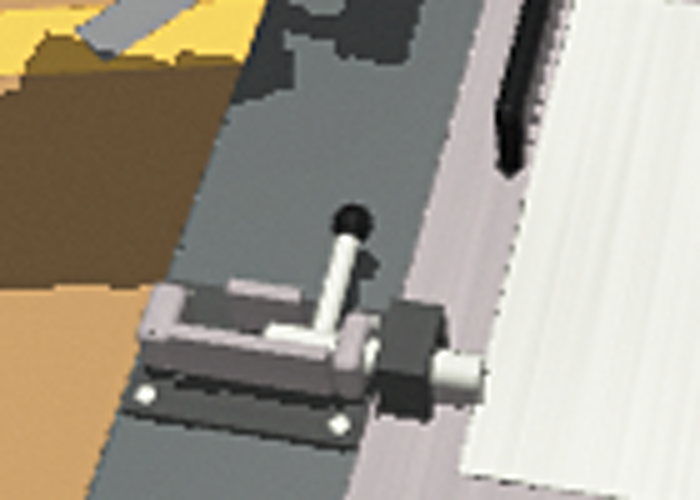

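The handle now rests on its stop, the bolt is through the staple, the lid is shut, and the arm is clear.

Run:
```python
from h import *
bot.hand_in(); print("ok")
```

```text
the job is handed in; nothing more can be done
ok
```

The job is done and handed in at about 122 s of the 210 s allowed.

- **Scrubbing:** I scrubbed white, then yellow, then blue. Yellow and blue each got a down–up–down stroke with the brush touching the floor (about 5 N). White's first stroke stopped about 1–2 mm short of the floor, so I repeated it with contact before moving on. Blue had been knocked about 3 cm aside. The camera found it again before I scrubbed it.
- **Brush:** it hangs by its collar in the rack, and the depth check put it at its original position and height.
- **Pots:** all three stand upright in the tank. Each was lowered until it touched the floor (3–5 N on the wrist) before I let go.
- **Lid and bolt:**
  - The lid is shut; its top measured 0.115 m.
  - The bolt is through the staple, with the knob 39–40 mm forward against the end stop.
  - The handle is turned down to its stop, at about 1.45 rad.
- **Bystanders:** the last pictures show the bottle, tape, panel and red pots where they were.

**What went wrong:** my first attempts to grip the white pot missed. The fingertips turned out to be about 41 mm higher than the reported TCP, so the fingers closed above the rim, and once on blue as well. The forces stayed near zero and no pot moved. This cost about 25 s. I corrected for the offset from then on, so the brush handle had been gripped near its top, where it held without slipping.

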